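Hang the parts bin on the slat panel and put the tall peg in it

TASK

Hang the loose wooden bin on the slat panel, near the panel's middle: tilt its front up, feed its two hooks into the upper groove, swing the front down and press it until the spring catch holds the bin upright against the panel. Then put the tallest of the three jig pegs into either half of the bin. Leave the other two pegs, the sanding block and the plane where they are.

Things in the scene. Friction and masses are not known exactly. Their poses are not given: they have to be found in the camera images.
- groove_mid (a point): Middle of the mouth of the upper groove in the front face of the fixed slat panel, 134 mm above the bench. x points level into the panel, y left along it, z up. The mouth is 18 mm high (9 mm above and below), 200 mm long, between slats 8 mm thick; a hollow 30 mm deep reaches up and down behind them. The panel (plywood) is 224 mm wide, 50 deep, 185 high; its foot stands 20 mm out in front.
- catch_bar (a point): Spring catch in the panel's lower groove (mouth 55 to 89 mm above the bench): centre of a level steel bar, 10 mm thick, 110 mm long, at rest 9 mm behind the face and 74.5 mm above the bench. It springs up (6 to 9 N) to let the bin's nose bar pass under it, then drops in front of it and holds the bin. Axes as groove_mid.
- bin_grip (a point): Middle of the bin's grip rib: upright wood, 12 mm thick (y), 76 mm long (x), free above the walls from 40 to 76 mm over the underside; this point 61 mm over it, centred. Bin axes: x to its back (hooks), y left, z up. The loose bin: plywood box 110 x 110 mm, walls 40 mm high (back plate 67), about 0.26 kg. Seated, its underside is 63 mm above the bench and this point 60 mm before the panel's face.
- bin_floor (a point): Centre of the bin's inner floor, 4 mm above its underside, bin axes. The rib in the middle parts the inside into a left and a right half, each 45 mm wide and 102 mm long, centred about 28 mm to either side; walls stand 36 mm above this floor.
- bin_ledge (a point): Middle of the top of the press ledge on the bin's front (26 mm deep, 60 mm wide), 68 mm in front of the bin's middle and 40 mm above its underside, bin axes. Once the bin is hooked, pressing here straight down with about 5 to 15 N swings it down 30 to 40 mm and past the catch; when seated this point is 103 mm above the bench.
- hook_root (a point): Underside of the two hooks at the bin's rear face, midway between them, bin axes. Steel, 5 mm thick, 20 wide, 30 mm to either side; they run 8.5 mm back, then 21 mm up at 65 degrees. They enter only with the front about 35 degrees up: bring this point from 40 to 10 mm before the face, 5 then 1 mm below groove_mid, then swing down while going in. Seated: 5 mm before the face, 9 mm below groove_mid.
- hook_tip (a point): Middle of the hooks' upper ends (midway between the two), bin axes: 17.4 mm behind and 21.5 mm above hook_root in the bin's frame. Seated, it is up behind the upper slat.
- nose_bar (a point): Centre of the nose bar, low on the bin's rear: a level steel bar 8 mm thick, 34 mm long, 21 mm out from the rear face and 55 mm below hook_root, bin axes. Let go after hooking, it rests against the catch with the front about 15 degrees up, until the front is pressed down. Two rubber bumpers, 5 mm high, on the rear face touch the panel when the bin is seated and plumb.
- peg_tall_mid (a point): Centre of the tallest jig peg: turned, black, 50 mm high, 24 mm foot (lowest 10 mm), 12 mm shank, 18 mm head (top 12 mm), upright; this point is 25 mm above its foot.
- peg_mid_mid (a point): Centre of the middle jig peg: black, 38 mm high, 24 mm across; 19 mm above its foot. Leave alone.
- peg_short_mid (a point): Centre of the shortest jig peg: grey, 32 mm high, 24 mm across; 16 mm above its foot. Leave alone.
- sanding: Cork sanding block, 60 x 106 x 33 mm, lying on the bench; origin under its middle, long side along y. Leave alone.
- plane: Small block plane, 44 x 155 x 56 mm; origin under its middle, long side along y. Leave alone.
There are look-alikes about, which are no part of the job. What is shaped like the part that bears peg_tall_mid but blue or purple is not meant.

How it is judged:
On the way, in this order (a step that is already met when the one before it is completed fails the run):
1. the hooks are inside the upper groove while the bin's front is still tilted up by more than 12 degrees (x of hook_tip in the frame of groove_mid between 0.011 and 0.045 m and z of hook_tip in the frame of groove_mid between -0.012 and 0.025 m and angle between hook_tip's own z axis and vertical above 0.21 rad), for 0.1 s.
2. the bin is swung down upright against the panel, hooks behind the slat, held by the catch (x of hook_root in the frame of groove_mid above -0.01 m and z of hook_root in the frame of groove_mid between -0.013 and -0.004 m and x of hook_tip in the frame of groove_mid between 0.008 and 0.03 m and angle between hook_tip's own z axis and vertical below 0.09 rad), for 0.2 s.
3. the tallest peg is in the bin (x of peg_tall_mid in the frame of bin_grip between -0.052 and 0.052 m and y of peg_tall_mid in the frame of bin_grip between -0.053 and 0.053 m and z of peg_tall_mid in the frame of bin_grip between -0.06 and -0.022 m), for 0.1 s.
At the end, for the whole second after the job is handed in: The bin hangs by both hooks in the upper groove, upright against the panel (rear face within 10 mm of it, tilt under 5 degrees), within 30 mm of the panel's middle; the tallest peg is inside the bin; the other pegs, sanding block and plane are within 30 mm of where they were (all of step 2 and all of step 3 and y of hook_root in the frame of groove_mid between -0.03 and 0.03 m and distance of each of peg_mid_mid, peg_short_mid, sanding, plane from where it was at the start of the episode below 0.03 m); the robot touches nothing.
It fails at once if another peg, the sanding block or the plane is moved by more than 30 mm (distance of any of peg_mid_mid, peg_short_mid, sanding, plane from where it was at the start of the episode above 0.03 m).
It also fails if it takes over 58 s, if anything falls off the work surface, if the arm or the gripper's body presses on something with over 40 N, if the wrist force passes 120 N, or if a joint passes its speed limit or range.

ROBOT

A 6-joint arm with a two-finger parallel gripper is mounted at the origin on a cart in front of the work surface, level with it; the furniture and walls round the work are solid. World frame = base frame: x ahead of the robot, y to its left, z up, the work surface at z = 0. Lengths are in m, angles in rad, forces in N, time in s.
With the tool pointing down it reaches from about 0.25 to 0.775 m from the base axis. Payload 8.9 kg.
Tool frame: the origin (TCP) lies midway between the tips of the shut fingers; the grasp point (between the pads) lies 19 mm behind it; y points along the fingers, x is the direction in which the jaws open and shut, and the axes are right-handed (so a half turn about y gives the same grasp; the last joint's range is limited). The gripper opens to 85 mm and grips with 20 to 120 N. Pads are 22 mm wide; open, the fingers measure 114 mm over their backs; the gripper's body (76 mm by 85 mm) begins 54 mm behind the grasp point. The pads swing forward as they close: fully open they stand 13 mm farther back than shut.
Start: joints at [-1.464, 0.291, -0.153, 1.127, 0, 1.431], TCP at [0.128, -0.509, 0.231] pointing down, gripper open.
Joint ranges: [-2.52, 2.52], [-0.91, 1.74], [-1.3, 1.37], [-1.96, 2.02], [-1.52, 1.47], [-3.14, 3.14]. Speed limits (rad/s): [2.22, 2.22, 2.79, 3.14, 3.14, 3.14].

INTERFACE

Orientations are given as a unit quaternion [x, y, z, w].
In Python, from plant import * gives the robot as it stands.
- The arm moves only by the shell command python3 -m inch 'ROWS'. ROWS is JSON, a list of rows, each a list of 7 numbers: the shift along the tool's x, y, z in mm, then the turn, a rotation vector about the tool's x, y, z in degrees, then the closure, from 0 (fully open) to 1 (shut). A call has 1 to 5 rows; each row is the pose to reach, as a shift and turn from the pose commanded when the call began, along the tool's axes at that moment; what a row does not reach only later rows make up. A row lasts 1/12 s, in which the tool goes at most 41.7 mm and 7.16 degrees, less where a joint would pass 70% of its speed; a pose out of reach is approached as far as the arm can. A call with a gripper value outside its range is refused whole. The fingers move at their own pace and stop on an object; the grip force is fixed at half the most. Time passes only in rows, so rows that repeat a pose let the fingers close. It gives the time, the measured TCP pose, the force and the opening at its end, in the units of the state.
- sense(): the state, without advancing time (a new reading comes with each control period).
- snapshot(name): name is "side" or "top" or "wrist"; returns the picture (420x560x3 uint8, red, green, blue); there is no depth.
- get_calibration(name): a dict with "fx", "fy", "cx", "cy" (pixels), "rvec" (rotation vector, rad) and "tvec" (3), from world to camera coordinates, as OpenCV has them. Camera axes: x right, y down, z forward; pixel columns grow to the right and rows downward; lengths in m; the calibration is good to about 2 mm. A picture is of the moment at which its call begins: read the wrist's pose just before it. get_calibration takes no time and is no camera call; for the wrist camera it gives the pose at the moment of the call.
- job_done(): hands the job in, once; it reports no verdict.
The state is a dict: "time_s": time; "joint_pos": joint angles; "qvel": joint speeds; "tau": joint torques, N m; "tool_pos": TCP position; "ee_rot": TCP orientation; "wrist_force": force on the tool from outside, world axes, zero at the start; "torque": the same for the moment, N m; "width": finger opening in m.
Only numpy, scipy, OpenCV 4.12 (cv2) and the standard library are available. Lean on these libraries where they do the work, as an engineer would, in place of code of your own. Each camera call takes 0.05 s, during which the arm holds its last target.

## Working session

There is one attempt and no reset: what is moved stays moved. The work goes in short steps, Python scripts to look and compute and a shell command to move; the robot and the scene stay as the last step left them, time stands still between calls to the robot, and variables do not carry over. Pictures are saved under pics/ and viewed, and the job is handed in when it is done.

```bash
ls; mkdir -p pics
python3 - <<'E'
from plant import *
import cv2
s=sense(); print(s)
for n in ("side","top","wrist"):
    print(n,get_calibration(n))
    cv2.imwrite(f"pics/{n}0.png",snapshot(n)[:,:,::-1])
E
```

```text
pics
{'time_s': 0.0, 'joint_pos': array([-1.46431398e+00,  2.91293488e-01, -1.54123938e-01,  1.12670149e+00,
       -2.20062974e-05,  1.43149760e+00]), 'qvel': array([ 0.0008659 ,  0.00063946, -0.00013881,  0.00089199,  0.00085822,
       -0.00089274]), 'tau': array([ 2.41351248e-03, -5.37143826e+01,  3.31373370e+01,  1.60417071e-02,
       -1.40798525e-04,  1.99400603e-06]), 'tool_pos': array([ 0.12768998, -0.50878108,  0.23072634]), 'ee_rot': array([-0.55718922,  0.43526917, -0.43460763,  0.55785045]), 'wrist_force': array([-0.15906195,  0.26235393,  0.12248158]), 'torque': array([0.02550333, 0.03997801, 0.02243895]), 'width': 0.08532407949089035}
side {'fx': 546.3750617369964, 'fy': 546.3750617369964, 'cx': 275.75624072171746, 'cy': 210.19807482797734, 'rvec': array([ 0.55406482, -2.47781115,  1.41639818]), 'tvec': array([0.41320018, 0.25049583, 1.26681441])}
top {'fx': 384.67366610488784, 'fy': 384.67366610488784, 'cx': 284.9418608054112, 'cy': 208.2181365038139, 'rvec': array([ 2.10948447, -2.1519257 ,  0.17296221]), 'tvec': array([-0.08803812,  0.52051313,  0.99807892])}
wrist {'fx': 372.78450543770214, 'fy': 372.78450543770214, 'cx': 279.2222021483334, 'cy': 212.67471304783754, 'rvec': array([-2.30197178,  1.79736698,  0.24274151]), 'tvec': array([-0.52616687, -0.03366155,  0.37814417])}
```

View pics/side0.png

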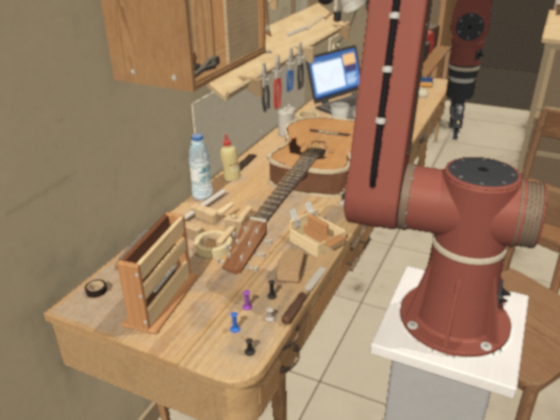

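View pics/top0.png

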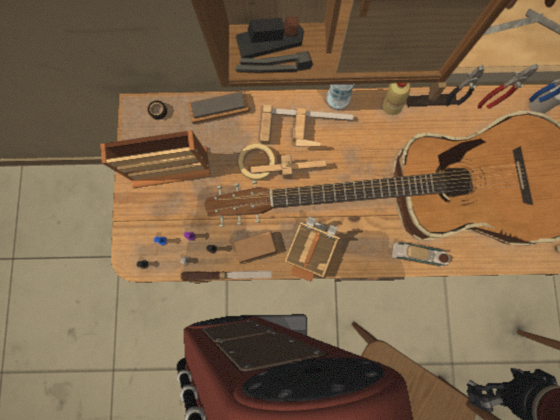

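View pics/wrist0.png

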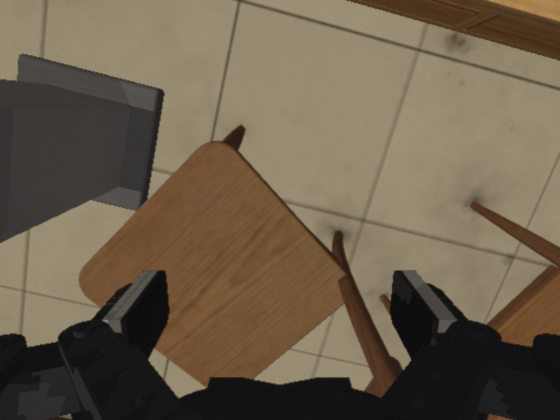

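The side view shows the panel at about (155,270), the bin at (318,232) and the pegs around (250,345), (272,290) and (270,313). In the top view the panel is at (155,158), the bin at (313,248), the black pegs at (143,264) and (211,248), and the grey one at (187,260). I'll zoom in and set up the geometry.

```bash
cat > h.py <<'E'
import numpy as np, cv2
from scipy.spatial.transform import Rotation as R
def cam(c):
    K=np.array([[c['fx'],0,c['cx']],[0,c['fy'],c['cy']],[0,0,1]]);return K,R.from_rotvec(c['rvec']).as_matrix(),np.array(c['tvec'])
def ray(c,uv):
    K,r,t=cam(c);d=r.T@np.linalg.solve(K,[uv[0],uv[1],1.]);return -r.T@t,d/np.linalg.norm(d)
def onz(c,uv,z):
    o,d=ray(c,uv);return o+d*(z-o[2])/d[2]
def tri(c1,uv1,c2,uv2):
    o1,d1=ray(c1,uv1);o2,d2=ray(c2,uv2)
    A=np.stack([d1,-d2],1);k=np.linalg.lstsq(A,o2-o1,rcond=None)[0]
    p,q=o1+k[0]*d1,o2+k[1]*d2;return (p+q)/2,np.linalg.norm(p-q)
def proj(c,p):
    K,r,t=cam(c);x=K@(r@np.asarray(p,float)+t);return x[:2]/x[2]
def crop(img,x0,y0,w,h,s,name):
    cv2.imwrite(name,cv2.resize(img[y0:y0+h,x0:x0+w,::-1],None,fx=s,fy=s,interpolation=cv2.INTER_CUBIC))
E
python3 - <<'E'
from plant import *
from h import *
a=cv2.imread('pics/top0.png')[:,:,::-1];b=cv2.imread('pics/side0.png')[:,:,::-1]
crop(a,95,120,260,175,3,'pics/t1.png')
crop(b,60,190,310,180,2.5,'pics/s1.png')
crop(a,270,205,90,80,7,'pics/t2.png')
crop(b,270,190,100,80,7,'pics/s2.png')
c=get_calibration('top')
for uv in [(313,248),(155,158),(105,150),(208,140),(211,248),(143,264),(187,260)]: print(uv,onz(c,uv,0.0).round(3))
E
```

```text
(313, 248) [ 0.413 -0.174  0.   ]
(155, 158) [0.681 0.275 0.   ]
(105, 150) [0.708 0.422 0.   ]
(208, 140) [0.732 0.122 0.   ]
(211, 248) [0.418 0.109 0.   ]
(143, 264) [0.378 0.297 0.   ]
(187, 260) [0.386 0.175 0.   ]
```

View pics/t1.png

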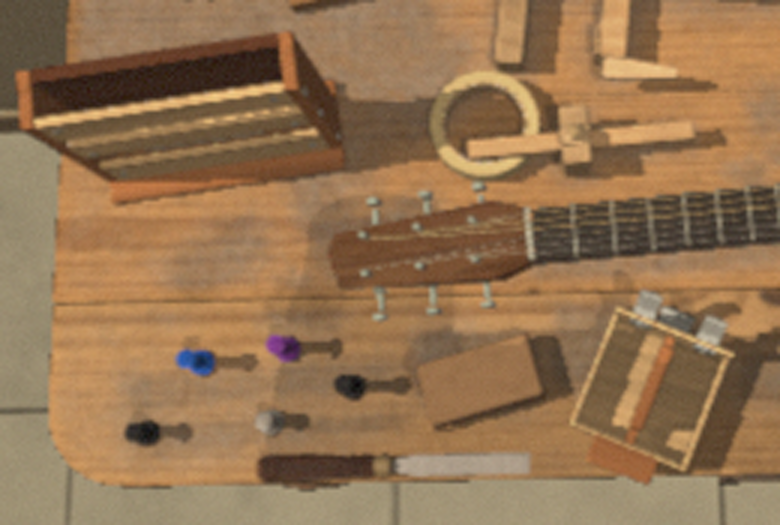

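View pics/s1.png

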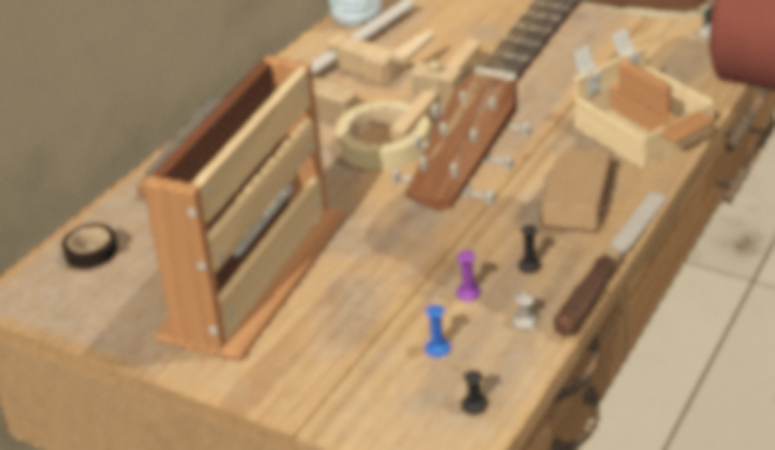

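View pics/t2.png

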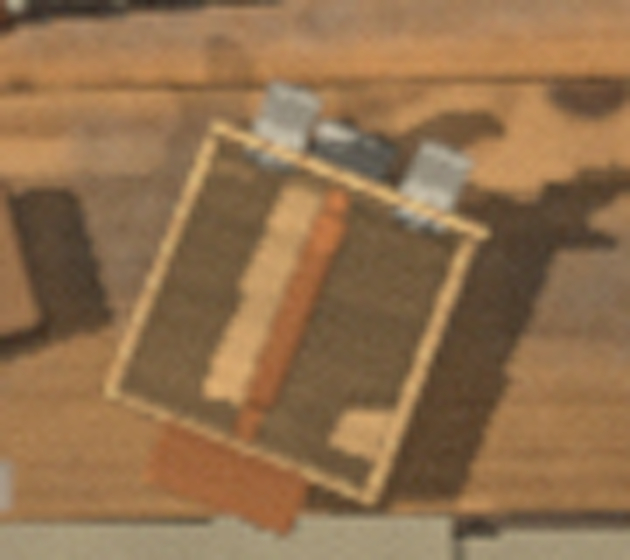

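View pics/s2.png

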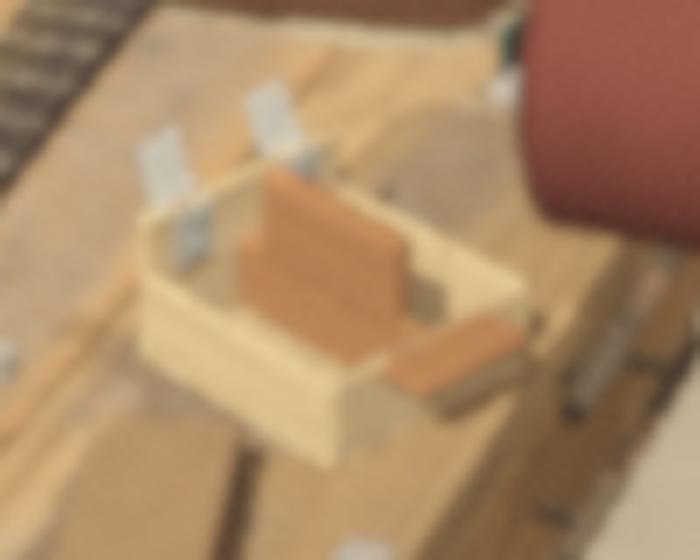

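Run:
```python
from plant import *
from h import *
s=sense();Rt=R.from_quat(s['ee_rot']).as_matrix();print('tool axes cols\n',Rt.round(3))
K,r,t=cam(get_calibration('wrist'));C=-r.T@t
print('wristcam pos',C.round(3),'in tool',(Rt.T@(C-s['tool_pos'])).round(4));print((Rt.T@r.T).round(3))
T=get_calibration('top');S=get_calibration('side')
o=lambda x,y:(270+x/7,205+y/7)
BL=onz(T,o(215,125),.067);BR=onz(T,o(487,233),.067);FL=onz(T,o(110,393),.04);FR=onz(T,o(370,498),.04)
print(BL,BR,FL,FR,np.linalg.norm(BL-BR),np.linalg.norm(FL-FR),np.linalg.norm(BL-FL))
f=lambda a:np.degrees(np.arctan2(a[1],a[0]))
print('yaw',f(BL[:2]-FL[:2]),f(BR[:2]-FR[:2]),f(BL-BR)-90,f(FL-FR)-90)
# rib top ends z=.076
a=onz(T,o(338,190),.076);b=onz(T,o(250,420),.076);print('rib',a,b,f(a-b),np.linalg.norm(a-b),(a+b)/2)
# pegs: top in top view/side
a=cv2.imread('pics/top0.png')[:,:,::-1];b=cv2.imread('pics/side0.png')[:,:,::-1]
crop(a,120,220,120,65,6,'pics/t3.png')
crop(b,215,265,90,95,6,'pics/s3.png')
crop(a,95,120,125,80,6,'pics/t4.png')
crop(b,105,205,100,130,4.5,'pics/s4.png')
```

```text
tool axes cols
 [[ 0.243 -0.     0.97 ]
 [-0.97   0.001  0.243]
 [-0.001 -1.     0.   ]]
wristcam pos [ 0.193 -0.494  0.373] in tool [ 0.0015 -0.1426  0.0673]
[[ 1.    -0.001  0.001]
 [-0.001 -0.265  0.964]
 [-0.001 -0.964 -0.265]]
[ 0.47480012 -0.13918438  0.067     ] [ 0.43220431 -0.23942207  0.067     ] [ 0.37671652 -0.09767749  0.04      ] [ 0.33562599 -0.19479687  0.04      ] 0.10891279442808127 0.1054542874996984 0.10987362794869558
yaw -22.937047332449097 -24.799874852466345 -23.022968464918804 -22.932879966177396
rib [ 0.44844957 -0.18376427  0.076     ] [ 0.3648129  -0.14880264  0.076     ] -22.68580215243684 0.09064991542231551 [ 0.40663123 -0.16628346  0.076     ]
```

View pics/t3.png

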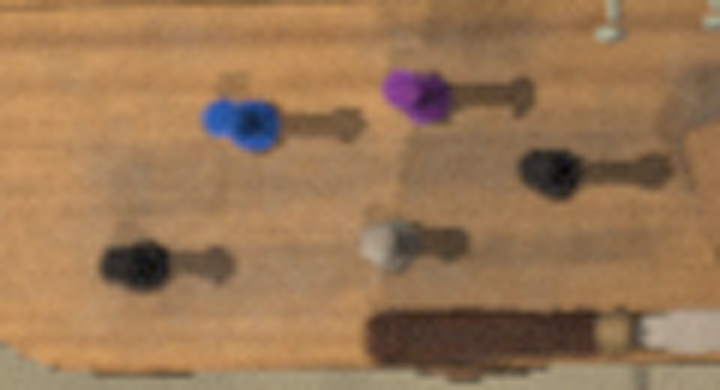

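View pics/s3.png

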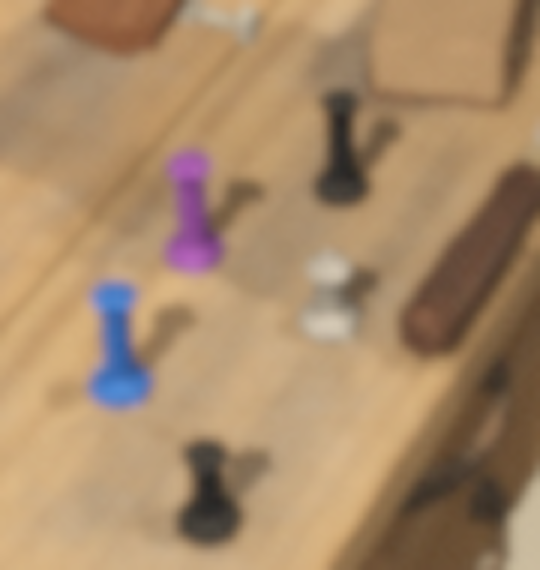

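View pics/t4.png

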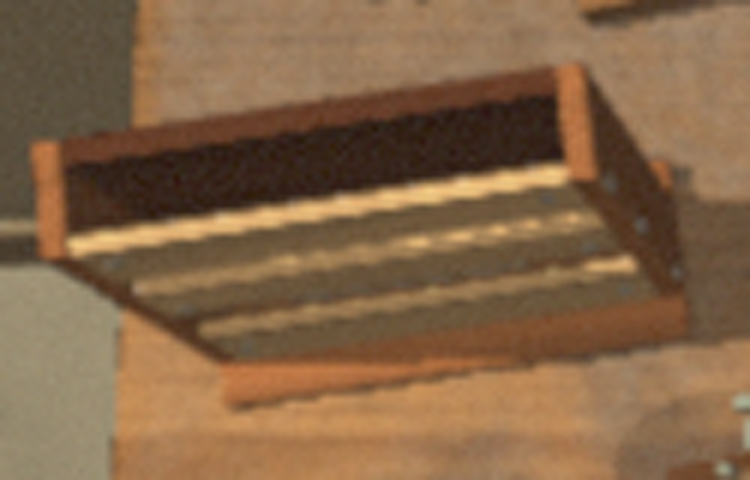

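View pics/s4.png

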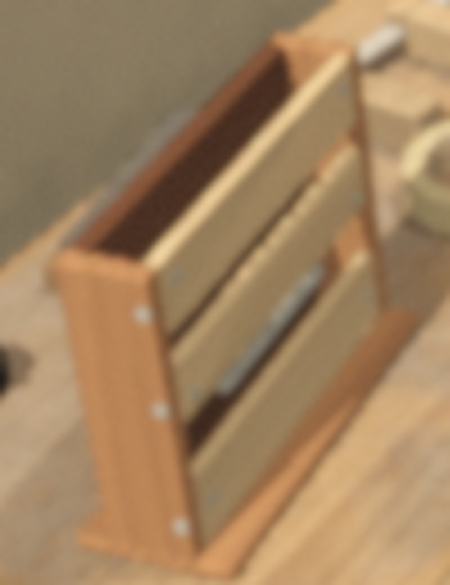

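The tall peg is the black one at top (211,248) and side (272,290). The nearer black peg at (143,264) is the shorter one. Next I'll locate the panel and the pegs.

Run:
```python
from plant import *
from h import *
T=get_calibration('top');S=get_calibration('side')
o=lambda x,y:(95+x/6,120+y/6); q=lambda x,y:(105+x/4.5,205+y/4.5)
L=onz(T,o(42,258),.185);Rr=onz(T,o(597,180),.185)
print('topfront',L,Rr,np.linalg.norm(L-Rr),'mid',(L+Rr)/2)
f=lambda a:np.degrees(np.arctan2(a[1],a[0]))
print('yaw',f(L-Rr)-90)
B1=onz(T,o(35,145),.185);B2=onz(T,o(583,68),.185);print('back',B1,B2,f(B1-B2)-90, f(B1-L),f(B2-Rr))
F1=onz(T,o(232,405),.012);F2=onz(T,o(687,335),.012);print('foot',F1,F2,f(F1-F2)-90,np.linalg.norm(F1-F2))
print('tri',tri(T,o(42,258),S,q(150,265)),tri(T,o(597,180),S,q(352,45)))
# pegs
tp=lambda x,y:(120+x/6,220+y/6);sp=lambda x,y:(215+x/6,265+y/6)
for n,a,b,c,d in [('tall',(537,168),(340,100),(562,178),(342,190)),('mid',(115,266),(206,452),(148,266),(210,525))]:
  print(n,'head',tri(T,tp(*a),S,sp(*b)),'foot z.005',onz(T,tp(*c),.005),onz(S,sp(*d),.005))
```

```text
topfront [0.61329037 0.33624765 0.185     ] [0.64083522 0.11532365 0.185     ] 0.22263452440830803 mid [0.6270628  0.22578565 0.185     ]
yaw 7.106975550027315
back [0.66043455 0.34192053 0.185     ] [0.68804346 0.12193093 0.185     ] 7.1532758467253785 6.861437480241139 7.967382213176624
foot [0.59216734 0.32794905 0.012     ] [0.62153817 0.11385297 0.012     ] 7.811378870213929 0.21610132076382918
tri (array([0.6129192 , 0.33437622, 0.1903019 ]), np.float64(0.002599574855210594)) (array([0.64504808, 0.11750958, 0.18297618]), np.float64(0.007254930878501559))
tall head (array([0.41661591, 0.10489104, 0.04554956]), np.float64(0.003162969217988553)) foot z.005 [0.41311999 0.10090601 0.005     ] [0.41504989 0.11149995 0.005     ]
mid head (array([0.37731502, 0.29459243, 0.03498818]), np.float64(0.002705136526250234)) foot z.005 [0.37668904 0.29036604 0.005     ] [0.37585787 0.29959657 0.005     ]
```

```bash
cat >> h.py <<'E'
def toolR(yaw,pitch):
    """tool z level along yaw (deg), approach down, pitched forward by pitch deg (points along +z-level)"""
    y=np.radians(yaw);X=np.array([np.sin(y),-np.cos(y),0]);Y=np.array([0,0,-1.]);Z=np.cross(X,Y)
    return np.stack([X,Y,Z],1)@R.from_euler('x',pitch,degrees=True).as_matrix()
def rel(s,p,Rd):
    R0=R.from_quat(s['ee_rot']).as_matrix()
    d=R0.T@(np.asarray(p)-s['tool_pos'])*1000; w=R.from_matrix(R0.T@Rd).as_rotvec(degrees=True)
    return d.round(1),w.round(2)
def grasp(s,g,yaw,pitch,back=0.):
    Rd=toolR(yaw,pitch);return rel(s,np.asarray(g)+Rd[:,1]*(0.019-back),Rd)
E
python3 - <<'E'
from plant import *
from h import *
print(toolR(-23,30).round(2)); print(grasp(sense(),(.406,-.1665,.061),-23,30,.13))
E
```

```text
[[-0.39  0.46  0.8 ]
 [-0.92 -0.2  -0.34]
 [ 0.   -0.87  0.5 ]]
(array([-297.8,   74.1,  309. ]), array([28.95, 36.2 , -9.76]))
```

```bash
python3 -m inch '[[-40,0,40,4,5,-1,0],[-80,0,80,8,10,-2,0],[-120,0,120,12,15,-4,0],[-160,20,160,16,20,-5,0.2],[-200,40,200,20,25,-7,0.4]]'
python3 - <<'E'
from plant import *
from h import *
print(grasp(sense(),(.406,-.1665,.061),-23,30,.13))
E
```

```text
time_s: 0.57
tool_pos: [0.2345, -0.3319, 0.2126]
ee_rot: [0.369, -0.428, 0.648, -0.51]
wrist_force: [0.2, -0.9, 1.8]
width: 0.0638
(array([-210. ,   72.2,   57. ]), array([ 8.6 , 11.04, -2.66]))
```

```bash
python3 -m inch '[[-42,14,12,2,3,-1,0.4],[-84,28,24,5,6,-2,0.4],[-126,42,36,8,9,-3,0.4],[-168,56,48,8.6,11,-2.7,0.4],[-210,72,57,8.6,11,-2.7,0.4]]'; python3 -m inch '[[0,0,0,0,0,0,0.4],[0,0,0,0,0,0,0.4]]'
python3 - <<'E'
from plant import *
from h import *
s=sense();c=get_calibration('wrist');im=snapshot('wrist');cv2.imwrite('pics/w1.png',im[:,:,::-1])
print(s['tool_pos'],grasp(s,(.406,-.1665,.061),-23,30,.0))
print('pred rib ends',[proj(c,np.array([.406,-.1665,.076])+k*.038*np.array([np.cos(np.radians(-23)),np.sin(np.radians(-23)),0])) for k in(-1,1)])
np.save('c1.npy',c,allow_pickle=True)
E
```

```text
time_s: 0.98
tool_pos: [0.3333, -0.175, 0.1663]
ee_rot: [0.278, -0.418, 0.721, -0.478]
wrist_force: [1.1, -0.8, -0.5]
width: 0.0512
time_s: 1.15
tool_pos: [0.3343, -0.1746, 0.1665]
ee_rot: [0.282, -0.417, 0.718, -0.481]
wrist_force: [0.3, -0.3, 0.0]
width: 0.0515
[ 0.33427473 -0.17463582  0.16647355] (array([-34.9, 141.9,   3.1]), array([ 0.4 ,  0.75, -0.22]))
pred rib ends [array([224.08352919, 251.17798708]), array([229.25480788, 145.83743257])]
```

View pics/w1.png

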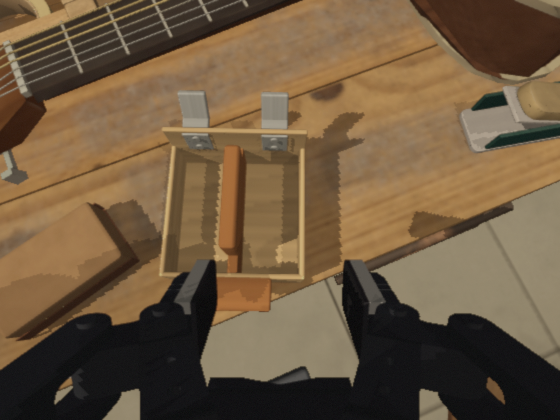

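The wrist view shows the rib's top running from (229,249) at the front to (233,147) at the back. The hooks point away from the camera.

Run:
```python
from plant import *
from h import *
c=np.load('c1.npy',allow_pickle=True).item()
a=onz(c,(229.5,249),.076);b=onz(c,(233.2,147),.076)
d=b-a;yaw=np.degrees(np.arctan2(d[1],d[0]));print(a,b,yaw,np.linalg.norm(d))
bl=onz(c,(164,132),.067);br=onz(c,(306,133),.067);d=bl-br;print('back edge yaw',np.degrees(np.arctan2(d[1],d[0]))-90,np.linalg.norm(d),(bl+br)/2)
fl=onz(c,(161,276),.04);fr=onz(c,(305,277),.04);d=fl-fr;print('front',np.degrees(np.arctan2(d[1],d[0]))-90,np.linalg.norm(d),(fl+fr)/2)
```

```text
[ 0.37102478 -0.15550628  0.076     ] [ 0.4390666  -0.18365121  0.076     ] -22.472025838896215 0.07363305117283345
back edge yaw -22.618808541018453 0.10658845646362348 [ 0.45375378 -0.18951375  0.067     ]
front -22.66583106567144 0.10823036794712777 [ 0.35737061 -0.14844559  0.04      ]
```

Run:
```python
from plant import *
from h import *
s=sense()
for b in (.04,0): print(grasp(s,(.4055,-.1692,.061),-22.6,30,b))
```

```text
(array([-34.4, 102.3,   2.4]), array([0.36, 0.25, 0.1 ]))
(array([-34.5, 142.3,   2.7]), array([0.36, 0.25, 0.1 ]))
```

```bash
python3 -m inch '[[-34,0,2.5,0.3,0.3,0,0.4],[-34.5,35,2.5,0.3,0.3,0,0.4],[-34.5,70,2.5,0.3,0.3,0,0.4],[-34.5,102,2.5,0.3,0.3,0,0.4],[-34.5,102,2.5,0.3,0.3,0,0.4]]'
python3 - <<'E'
from plant import *
from h import *
s=sense();c=get_calibration('wrist');im=snapshot('wrist');cv2.imwrite('pics/w2.png',im[:,:,::-1])
print(grasp(s,(.4055,-.1692,.061),-22.6,30,0))
E
```

```text
time_s: 1.62
tool_pos: [0.3943, -0.1674, 0.0729]
ee_rot: [0.278, -0.422, 0.72, -0.476]
wrist_force: [-0.5, 1.0, 1.0]
width: 0.0516
(array([-2.8, 34.8,  3.9]), array([ 0.67, -0.49,  0.16]))
```

View pics/w2.png

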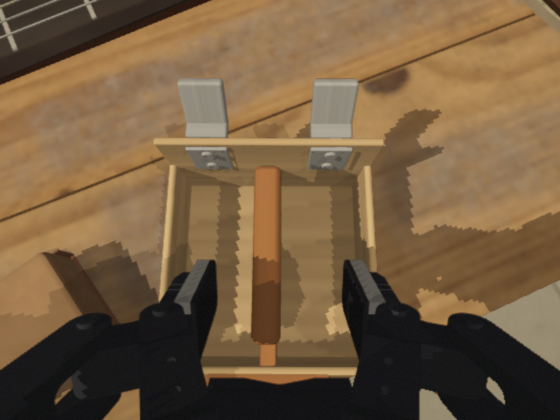

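```bash
python3 -m inch '[[-4,12,4,0.6,0,0,0.4],[-4,24,4,0.6,0,0,0.4],[-4,35,4,0.6,0,0,0.4],[-4,35,4,0.6,0,0,0.5],[-4,35,4,0.6,0,0,0.6]]'; python3 -m inch '[[0,0,0,0,0,0,1],[0,0,0,0,0,0,1],[0,0,0,0,0,0,1],[0,0,0,0,0,0,1],[0,0,0,0,0,0,1]]'
python3 - <<'E'
from plant import *
from h import *
s=sense();print(s['wrist_force'],s['width'],grasp(s,(.4055,-.1692,.061),-22.6,30,0))
cv2.imwrite('pics/w3.png',snapshot('wrist')[:,:,::-1])
E
```

```text
time_s: 2.08
tool_pos: [0.416, -0.1718, 0.0522]
ee_rot: [0.274, -0.413, 0.724, -0.479]
wrist_force: [-0.7, -0.2, 0.1]
width: 0.0344
time_s: 2.5
tool_pos: [0.4164, -0.1713, 0.0525]
ee_rot: [0.274, -0.412, 0.725, -0.48]
wrist_force: [-8.0, 1.0, 15.5]
width: 0.0108
[-7.96221511  0.95661656 15.54823084] 0.010769661278290961 (array([ 2.3,  6.1, -5.2]), array([-0.68, -0.25,  0.27]))
```

View pics/w3.png

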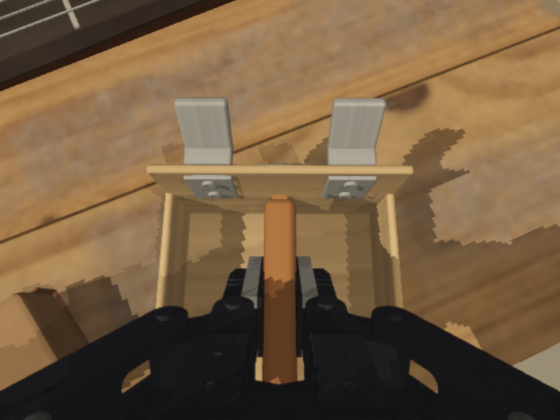

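Run:
```python
from plant import *
from h import *
s=sense();c=get_calibration('wrist')
f=lambda d:np.degrees(np.arctan2(d[1],d[0]))
bl=onz(c,(149,168),.067);br=onz(c,(411,168),.067);print('back',bl,br,np.linalg.norm(bl-br),f(bl-br)-90)
r=onz(c,(280.5,200),.076);print('rib back end',r)
Rt=R.from_quat(s['ee_rot']).as_matrix();print('pitch',np.degrees(np.arctan2(Rt[2,2],-Rt[2,1])),'yaw',f(Rt[:,2]))
# bin frame grip
yaw=np.radians(f(bl-br)-90);bx=np.array([np.cos(yaw),np.sin(yaw),0])
m=(bl+br)/2; g=m-bx*.055;g[2]=.061;print('grip from back edge',g,' from rib',r-bx*.038)
print('grip in tool',Rt.T@(g-s['tool_pos']))
```

```text
back [ 0.4772281  -0.14054467  0.067     ] [ 0.43542352 -0.2393343   0.067     ] 0.10727075091754816 -22.93650855816334
rib back end [ 0.44109212 -0.18356165  0.076     ]
pitch 30.683672878408405 yaw -22.88070134018055
grip from back edge [ 0.40567426 -0.16850539  0.061     ]  from rib [ 0.40609651 -0.16875264  0.076     ]
grip in tool [ 0.00165032 -0.01291618 -0.00512931]
```

```bash
cat >> h.py <<'E'
GT=np.array([0,-.013,-.005]); P0=30.7
FM=np.array([.627,.226,.134]); PY=7.2   # groove_mid estimate, panel yaw
def binhook(s,h,yaw,tau):
    """relative move to bring hook_root to world h with bin yaw, front-up tau"""
    Rb=(R.from_euler('z',yaw,degrees=True)*R.from_euler('y',tau,degrees=True)).as_matrix()
    g=np.asarray(h)-Rb@np.array([.055,0,.001]);Rd=toolR(yaw,P0-tau)
    return rel(s,g-Rd@GT,Rd)
def inpanel(v):
    return FM+R.from_euler('z',PY,degrees=True).apply(v)
def hooknow(s):
    Rt=R.from_quat(s['ee_rot']).as_matrix();Rb=Rt@toolR(0,P0).T
    g=s['tool_pos']+Rt@GT;h=g+Rb@np.array([.055,0,.001])
    rp=R.from_euler('z',-PY,degrees=True)
    e=R.from_matrix(Rb).as_euler('ZYX',degrees=True)
    return (rp.apply(h-FM)*1000).round(1),e.round(1)   # hook_root in panel mm, yaw/tau/roll
E
python3 - <<'E'
from plant import *
from h import *
s=sense();print(hooknow(s))
print('lift',(R.from_quat(s['ee_rot']).as_matrix().T@[0,0,180]).round(0))
print(binhook(s,inpanel([-.12,0,.12]),7.2,35))
E
```

```text
(array([-220.6, -389.9,  -71.9]), array([-22.9,   0. ,  -0.1]))
lift [   0. -155.   92.]
(array([-366.4, -240.3,   25.4]), array([-34.13, -29.78,   7.09]))
```

```bash
python3 -m inch '[[0,-20,12,0,0,0,1],[0,-51,30,0,0,0,1],[0,-86,51,0,0,0,1],[0,-120,71,0,0,0,1],[0,-155,92,0,0,0,1]]'
python3 - <<'E'
from plant import *
from h import *
s=sense();print(s['wrist_force'],s['width'],hooknow(s))
cv2.imwrite('pics/w4.png',snapshot('wrist')[:,:,::-1])
print(binhook(s,inpanel([-.12,0,.08]),7.2,35))
E
```

```text
time_s: 2.97
tool_pos: [0.415, -0.1695, 0.2337]
ee_rot: [0.274, -0.413, 0.724, -0.48]
wrist_force: [1.7, -1.0, -3.4]
width: 0.0112
[ 1.73918527 -1.01575717 -3.40016319] 0.011183550656466089 (array([-221.7, -387.9,  109.2]), array([-22.9,   0.2,  -0. ]))
(array([-365.8,  -48.2,  -85.8]), array([-34.01, -29.76,   6.97]))
```

View pics/w4.png

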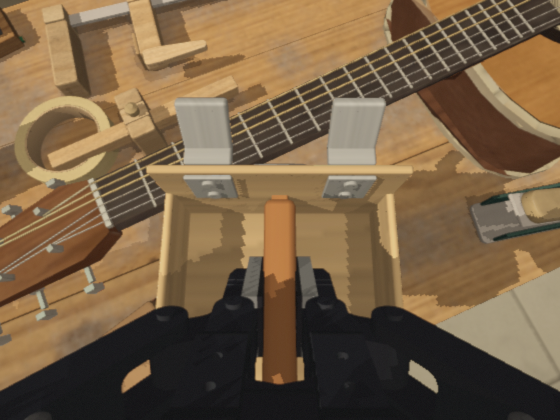

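```bash
python3 -m inch '[[-38,-3,-9,-3.4,-3,0.7,1],[-76,-6,-18,-7,-6,1.4,1],[-114,-12,-27,-10,-9,2,1],[-152,-18,-36,-14,-12,3,1],[-190,-24,-45,-17,-15,3.5,1]]'
python3 - <<'E'
from plant import *
from h import *
s=sense();print(s['wrist_force'],s['width'],hooknow(s))
print(binhook(s,inpanel([-.12,0,.08]),7.2,35))
E
```

```text
time_s: 3.43
tool_pos: [0.4417, 0.0146, 0.2298]
ee_rot: [0.425, -0.455, 0.591, -0.513]
wrist_force: [0.4, -1.1, -2.3]
width: 0.0109
[ 0.38587107 -1.11947732 -2.25738619] 0.010870340159801014 (array([-166.8, -197.2,   91.6]), array([-7.1, 17.7, -2.1]))
(array([-192.6,   -7.2,    5.2]), array([-16.95, -13.49,   3.  ]))
```

```bash
python3 -m inch '[[-38,-2,1,-3.4,-3,0.6,1],[-76,-4,2,-7,-6,1.2,1],[-114,-6,3,-10,-9,1.8,1],[-152,-7,4,-14,-12,2.4,1],[-192,-7,5,-17,-13.5,3,1]]'; python3 -m inch '[[0,0,0,0,0,0,1],[0,0,0,0,0,0,1]]';python3 - <<'E'
from plant import *
from h import *
s=sense();print(s['wrist_force'],s['width'],hooknow(s),s['joint_pos'].round(2))
c=get_calibration('wrist');np.save('c5.npy',c,allow_pickle=True)
cv2.imwrite('pics/w5.png',snapshot('wrist')[:,:,::-1]);cv2.imwrite('pics/s5.png',snapshot('side')[:,:,::-1]);cv2.imwrite('pics/t5.png',snapshot('top')[:,:,::-1])
E
```

```text
time_s: 3.85
tool_pos: [0.4678, 0.1489, 0.2316]
ee_rot: [0.551, -0.484, 0.439, -0.519]
wrist_force: [0.4, -0.2, -2.1]
width: 0.0111
time_s: 4.02
tool_pos: [0.4681, 0.1477, 0.2303]
ee_rot: [0.551, -0.484, 0.44, -0.519]
wrist_force: [-0.3, -0.1, -3.1]
width: 0.0109
[-0.33425237 -0.10004147 -3.0713503 ] 0.010864481105485796 (array([-125.9,  -56.6,   78.9]), array([ 9. , 35. ,  1.2])) [ 0.14  0.29 -0.16  1.19  0.02  3.14]
```

View pics/w5.png

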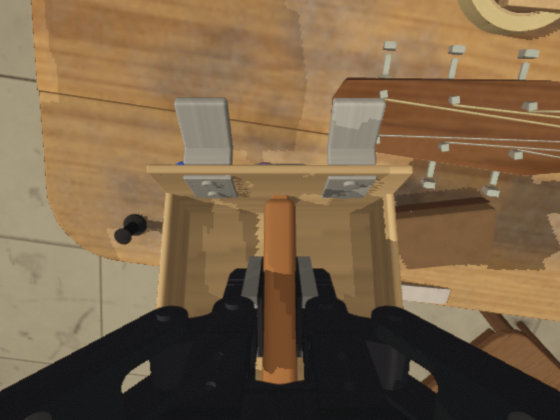

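View pics/s5.png

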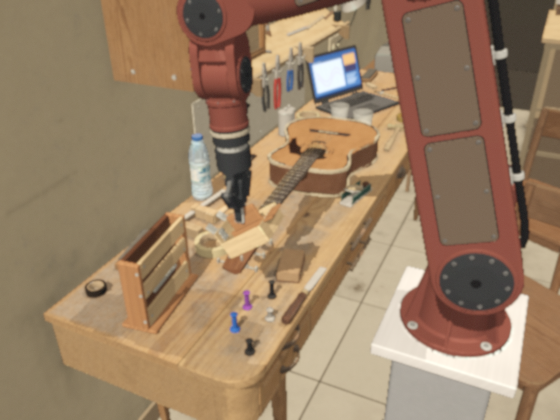

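View pics/t5.png

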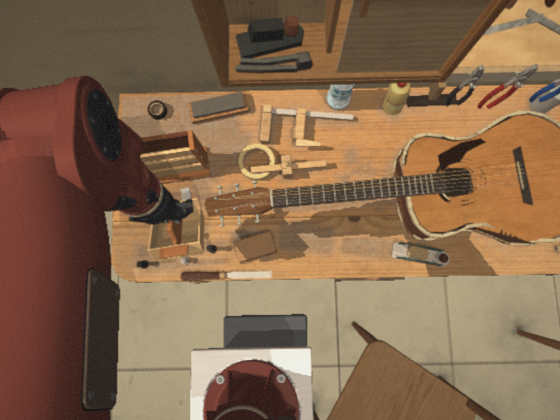

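Joint 6 has hit its limit (3.14) with this grasp, so I need the half-turned one. I'll set the bin back at its old clear spot and regrasp it.

```bash
python3 - <<'E'
from plant import *
from h import *
print(binhook(sense(),inpanel([-.2206,-.3899,.06]),-22.9,0))
E
python3 -m inch '[[38,2,-1,3.4,3,-0.6,1],[76,4,-2,7,6,-1.2,1],[114,6,-3,10,9,-1.8,1],[152,7,-4,14,12,-2.4,1],[192,7,-5,17,13.5,-3,1]]'
python3 - <<'E'
from plant import *
from h import *
print(binhook(sense(),inpanel([-.2206,-.3899,.06]),-22.9,0))
E
```

```text
(array([308. ,  48.5, -92.3]), array([34.28, 30.48, -8.19]))
time_s: 4.58
tool_pos: [0.4884, -0.0455, 0.2215]
ee_rot: [0.423, -0.456, 0.584, -0.522]
wrist_force: [1.0, 0.4, -1.9]
width: 0.0111
(array([131.6,  25. , -66.7]), array([17.3 , 16.45, -5.52]))
```

```bash
python3 -m inch '[[33,0,-17,4.3,4.1,-1.4,1],[66,0,-33,8.6,8.2,-2.8,1],[99,5,-50,13,12.3,-4.1,1],[131,15,-66,17.3,16.4,-5.5,1],[131,25,-66,17.3,16.4,-5.5,1]]'; python3 -m inch '[[0,0,0,0,0,0,1],[0,0,0,0,0,0,1]]';python3 - <<'E'
from plant import *
from h import *
s=sense();print(hooknow(s),binhook(s,inpanel([-.2206,-.3899,-.070]),-22.9,0))
E
```

```text
time_s: 5.0
tool_pos: [0.4108, -0.1711, 0.1805]
ee_rot: [0.273, -0.415, 0.726, -0.476]
wrist_force: [-0.3, 0.5, -2.7]
width: 0.0109
time_s: 5.17
tool_pos: [0.4183, -0.1695, 0.1846]
ee_rot: [0.275, -0.413, 0.723, -0.481]
wrist_force: [-0.3, -0.1, -1.4]
width: 0.0111
(array([-218.4, -388.2,   60.1]), array([-22.7,   0.2,  -0. ])) (array([  2.4, 111.7, -66.9]), array([ 0.23,  0.16, -0.05]))
```

```bash
python3 -m inch '[[2,28,-16,0.2,0.2,0,1],[2,56,-33,0.2,0.2,0,1],[2,84,-50,0.2,0.2,0,1],[2,104,-62,0.2,0.2,0,1],[2,112,-67,0.2,0.2,0,1]]'; python3 -m inch '[[0,1,-0.5,0,0,0,1],[0,2,-1,0,0,0,1],[0,2,-1,0,0,0,1]]'
```

```text
time_s: 5.58
tool_pos: [0.4179, -0.1693, 0.0519]
ee_rot: [0.274, -0.413, 0.722, -0.482]
wrist_force: [-28.8, 14.1, 71.1]
width: 0.0111
time_s: 5.83
tool_pos: [0.4191, -0.1706, 0.052]
ee_rot: [0.274, -0.412, 0.723, -0.482]
wrist_force: [-0.9, -0.9, -2.6]
width: 0.011
```

Run:
```python
from plant import *
from h import *
cv2.imwrite('pics/w6.png',snapshot('wrist')[:,:,::-1]);im=snapshot('side');crop(im,230,170,130,110,6,'pics/s6.png')
```

```text
(no output)
```

View pics/w6.png

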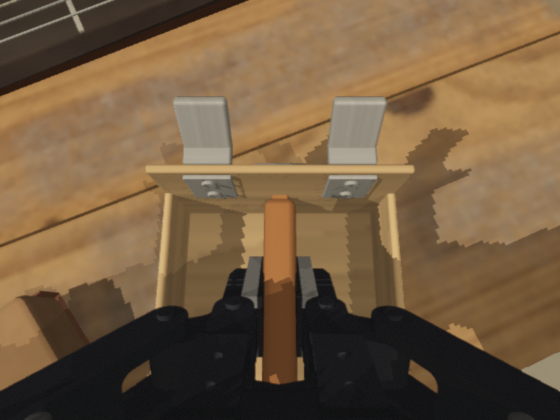

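View pics/s6.png

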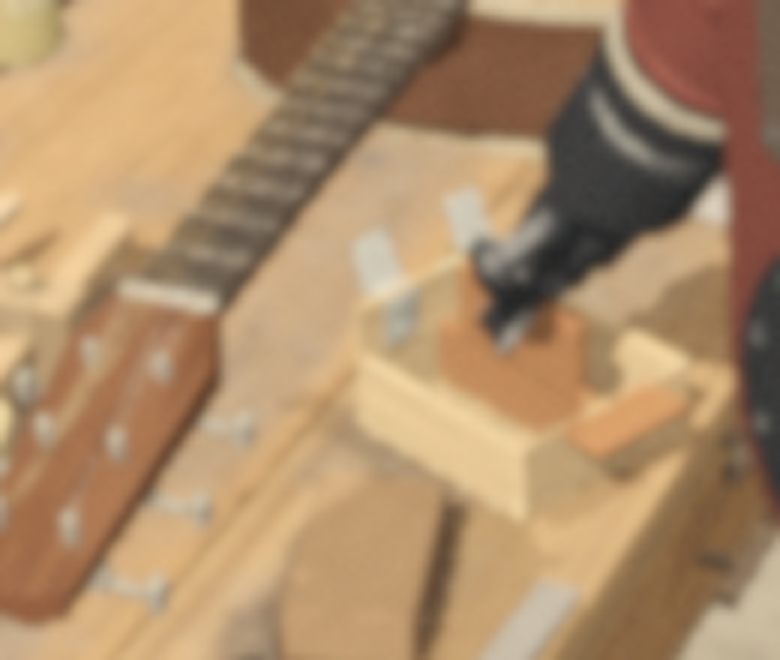

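The bin is on the bench and sits the same in the grip as before. I'll release it, back off and make the half turn.

```bash
python3 -m inch '[[0,0,0,0,0,0,0.7],[0,0,0,0,0,0,0.5],[0,0,0,0,0,0,0.4],[0,-20,0,0,0,0,0.4],[0,-50,0,0,0,0,0.4]]'; python3 -m inch '[[0,-40,0,0,-7,0,0.4],[0,-60,0,0,-14,0,0.4],[0,-60,0,0,-21,0,0.4],[0,-60,0,0,-28,0,0.4],[0,-60,0,0,-35,0,0.4]]'
python3 - <<'E'
from plant import *
from h import *
s=sense();print(s['joint_pos'].round(2));print(grasp(s,(.4055,-.1692,.061),157,-30,.09))
E
```

```text
time_s: 6.35
tool_pos: [0.3934, -0.1604, 0.0933]
ee_rot: [0.274, -0.414, 0.723, -0.481]
wrist_force: [-0.4, -0.0, 0.6]
width: 0.0515
time_s: 6.77
tool_pos: [0.3663, -0.1496, 0.1476]
ee_rot: [0.478, -0.248, 0.609, -0.582]
wrist_force: [0.1, -0.7, -0.4]
width: 0.0514
[-0.7  -0.26 -1.15  0.17  0.15  2.27]
(array([-1.1, 25.8, -6.3]), array([   0.21, -144.93,    1.12]))
```

```bash
for i in 1 2 3 4; do python3 -m inch '[[0,0,0,0,-7,0,0.4],[0,0,0,0,-14,0,0.4],[0,0,0,0,-21,0,0.4],[0,0,0,0,-28,0,0.4],[0,0,0,0,-35,0,0.4]]' | head -2; done
python3 - <<'E'
from plant import *
from h import *
s=sense();print(s['joint_pos'].round(2));print(grasp(s,(.4055,-.1692,.061),157,-30,.09))
c=get_calibration('wrist');cv2.imwrite('pics/w7.png',snapshot('wrist')[:,:,::-1]);np.save('c7.npy',c,allow_pickle=True)
E
```

```text
time_s: 7.18
tool_pos: [0.3659, -0.1492, 0.1464]
time_s: 7.6
tool_pos: [0.3658, -0.1491, 0.1463]
time_s: 8.02
tool_pos: [0.3659, -0.1492, 0.1464]
time_s: 8.43
tool_pos: [0.3659, -0.1491, 0.1463]
[-0.7  -0.26 -1.15  0.17  0.15 -0.18]
(array([-3.4, 25. ,  4.3]), array([ 0.68, -4.95,  0.18]))
```

View pics/w7.png

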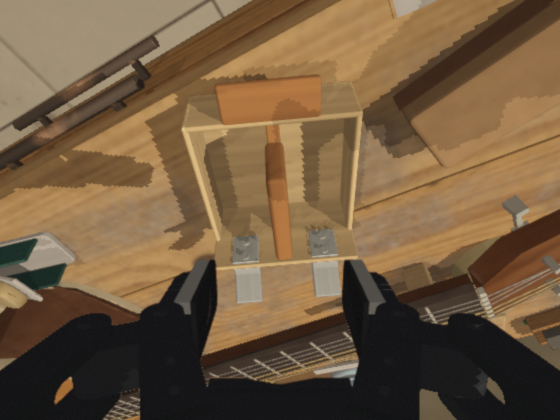

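Flipped view: the rib's top runs from (273,144) at the front to (284,258) at the back. The plane is at the left edge of the picture, clear of the gripper.

Run:
```python
from plant import *
from h import *
c=get_calibration('wrist')
f=lambda d:np.degrees(np.arctan2(d[1],d[0]))
a=onz(c,(274,145),.076);b=onz(c,(284,257),.076);print(a,b,f(b-a),np.linalg.norm(b-a),(a+b)/2)
l=onz(c,(183,129),.04);r=onz(c,(362,116),.04);print('front',f(r-l)-90,np.linalg.norm(r-l),(l+r)/2)
l=onz(c,(216,267),.067);r2=onz(c,(358,259),.067);print('back',f(r2-l)-90,np.linalg.norm(r2-l),(l+r2)/2)
s=sense()
for k in(.05,0): print(grasp(s,(.4055,-.1692,.063),180-22.7,-30,k))
```

```text
[ 0.35211053 -0.14333057  0.076     ] [ 0.43991456 -0.18088217  0.076     ] -23.15519164346264 0.09549696454975959 [ 0.39601254 -0.16210637  0.076     ]
front -23.49802145620714 0.10802022566738745 [ 0.36054046 -0.14762966  0.04      ]
back -24.58938416917674 0.10743740257635713 [ 0.45857506 -0.18704712  0.067     ]
(array([-3.6, 63.3,  3.8]), array([ 0.69, -4.69,  0.03]))
(array([ -3.6, 113.3,   4.4]), array([ 0.69, -4.69,  0.03]))
```

```bash
python3 - <<'E'
from plant import *
from h import *
s=sense()
print(grasp(s,(.4075,-.168,.061),156.7,-30,0))
E
python3 -m inch '[[-3,0,4,0.7,-4.5,0,0.4],[-4,30,4,0.7,-4.5,0,0.4],[-4,60,4,0.7,-4.5,0,0.4],[-4,75,4,0.7,-4.5,0,0.4],[-4,75,4,0.7,-4.5,0,0.4]]';python3 - <<'E'
from plant import *
from h import *
s=sense()
print(grasp(s,(.4075,-.168,.061),156.7,-30,0))
cv2.imwrite('pics/w8.png',snapshot('wrist')[:,:,::-1])
E
```

```text
(array([ -1.8, 115.7,   4.3]), array([ 0.67, -4.17,  0.33]))
time_s: 8.9
tool_pos: [0.3961, -0.1654, 0.0772]
ee_rot: [0.723, 0.475, -0.27, -0.423]
wrist_force: [-0.3, 0.7, 0.4]
width: 0.0512
(array([ 1.9, 38.8, -2. ]), array([-0.23, -0.72,  0.39]))
```

View pics/w8.png

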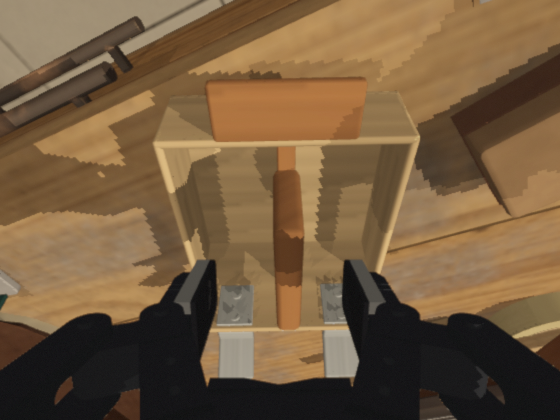

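```bash
python3 -m inch '[[2,12,-2,0,-0.5,0,0.4],[2.5,25,-2,0,-0.5,0,0.4],[2.5,35,-2,0,-0.5,0,0.4],[2.5,37,-2,0,-0.5,0,0.5],[2.5,37,-2,0,-0.5,0,0.6]]'; python3 -m inch '[[0,0,0,0,0,0,0.8],[0,0,0,0,0,0,1],[0,0,0,0,0,0,1],[0,0,0,0,0,0,1],[0,0,0,0,0,0,1]]';python3 - <<'E'
from plant import *
from h import *
s=sense()
print(s['wrist_force'],s['width'],grasp(s,(.4075,-.168,.061),156.7,-30,0))
c=get_calibration('wrist');np.save('c9.npy',c,allow_pickle=True)
cv2.imwrite('pics/w9.png',snapshot('wrist')[:,:,::-1])
E
```

```text
time_s: 9.37
tool_pos: [0.4157, -0.171, 0.0486]
ee_rot: [0.722, 0.478, -0.273, -0.419]
wrist_force: [-0.4, 0.9, -0.0]
width: 0.0343
time_s: 9.78
tool_pos: [0.416, -0.1712, 0.0493]
ee_rot: [0.722, 0.478, -0.273, -0.418]
wrist_force: [-2.4, 2.7, 8.2]
width: 0.0109
[-2.42048636  2.70873802  8.18982078] 0.010852912759474104 (array([-0.4,  4.3,  2. ]), array([ 0.04, -0.03,  0.34]))
```

View pics/w9.png

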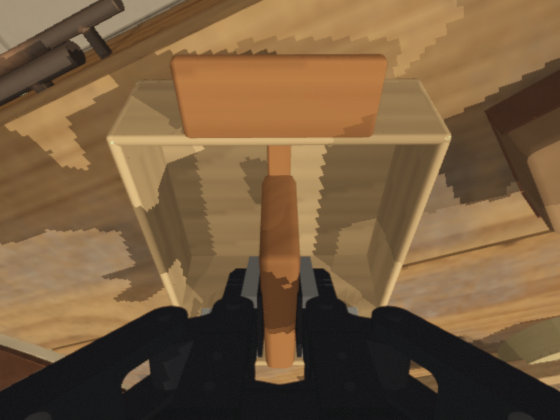

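Run:
```python
from plant import *
from h import *
s=sense();c=get_calibration('wrist')
f=lambda d:np.degrees(np.arctan2(d[1],d[0]))
l=onz(c,(108,138),.04);r=onz(c,(450,136),.04);yaw=f(r-l)-90;print('front',yaw,np.linalg.norm(r-l),(l+r)/2)
l2=onz(c,(172,57),.04);r2=onz(c,(386,56),.04);print('ledge',f(r2-l2)-90,np.linalg.norm(r2-l2),(l2+r2)/2)
Rt=R.from_quat(s['ee_rot']).as_matrix()
bx=np.array([np.cos(np.radians(yaw)),np.sin(np.radians(yaw)),0])
g=(l+r)/2+bx*.055;g[2]=.061;g2=(l2+r2)/2+bx*.081;g2[2]=.061
q=onz(c,(279,180),.076)+bx*.038
print(g,g2,q,'in tool',Rt.T@(g-s['tool_pos']),Rt.T@(g2-s['tool_pos']))
print('pitch',np.degrees(np.arctan2(Rt[2,2],-Rt[2,1])),'yaw',f(Rt[:,2]))
```

```text
front -22.990533164359448 0.10747470473764094 [ 0.35891519 -0.14815721  0.04      ]
ledge -23.050694161024722 0.05690686527065954 [ 0.33567329 -0.13818448  0.04      ]
[ 0.40954651 -0.16963906  0.061     ] [ 0.41023941 -0.16982138  0.061     ] [ 0.38190369 -0.15803272  0.076     ] in tool [-0.00102116 -0.01344927 -0.00021599] [-0.00091631 -0.01309397 -0.00082928]
pitch -30.038150225734732 yaw 156.6622919480181
```

```bash
cat >> h.py <<'E'
GT=np.array([0,-.0135,0]); P0=30.0
def binhook(s,h,yaw,tau):
    Rb=(R.from_euler('z',yaw,degrees=True)*R.from_euler('y',tau,degrees=True)).as_matrix()
    g=np.asarray(h)-Rb@np.array([.055,0,.001]);Rd=toolR(yaw+180,tau-P0)
    return rel(s,g-Rd@GT,Rd)
def hooknow(s):
    Rt=R.from_quat(s['ee_rot']).as_matrix();Rb=Rt@toolR(180,-P0).T
    g=s['tool_pos']+Rt@GT;h=g+Rb@np.array([.055,0,.001])
    rp=R.from_euler('z',-PY,degrees=True)
    e=R.from_matrix(Rb).as_euler('ZYX',degrees=True)
    return (rp.apply(h-FM)*1000).round(1),e.round(1)
E
python3 - <<'E'
from plant import *
from h import *
s=sense();print(hooknow(s))
print('lift',(R.from_quat(s['ee_rot']).as_matrix().T@[0,0,180]).round(0))
E
```

```text
(array([-217.5, -392.1,  -72. ]), array([-23.2,  -0. ,   0.3]))
lift [   1. -156.  -90.]
```

```bash
python3 -m inch '[[0,-20,-12,0,0,0,1],[0,-51,-30,0,0,0,1],[0,-86,-50,0,0,0,1],[0,-120,-70,0,0,0,1],[0,-156,-90,0,0,0,1]]'
python3 - <<'E'
from plant import *
from h import *
s=sense();print(s['wrist_force'],s['width'],hooknow(s))
print(binhook(s,inpanel([-.12,0,.08]),7.2,35))
E
```

```text
time_s: 10.25
tool_pos: [0.4139, -0.171, 0.2306]
ee_rot: [0.722, 0.478, -0.274, -0.419]
wrist_force: [2.2, -1.6, -3.6]
width: 0.0109
[ 2.16808483 -1.59878184 -3.63513423] 0.010864392246263704 (array([-219.5, -391.6,  109.2]), array([-23.2,   0.1,   0.3]))
(array([364.5, -50.8,  91. ]), array([ 34.18, -30.19,  -6.34]))
```

```bash
python3 -m inch '[[36,-3,9,3.4,-3,-0.6,1],[72,-6,18,7,-6,-1.2,1],[108,-12,27,10,-9,-1.8,1],[144,-18,36,14,-12,-2.4,1],[182,-24,45,17,-15,-3,1]]'
python3 - <<'E'
from plant import *
from h import *
s=sense();print(s['joint_pos'].round(2),hooknow(s))
print(binhook(s,inpanel([-.12,0,.08]),7.2,35))
E
```

```text
time_s: 10.67
tool_pos: [0.4394, 0.0168, 0.2289]
ee_rot: [0.597, 0.501, -0.423, -0.462]
wrist_force: [1.4, -1.7, -1.9]
width: 0.0112
[-0.09 -0.04 -0.58  0.82 -0.05  0.04] (array([-164.2, -197.3,   92.5]), array([-8.8, 17.5, -2.5]))
(array([189.3, -10.9,   2.2]), array([ 17.05, -15.12,  -3.37]))
```

```bash
python3 -m inch '[[36,-2,0,3.4,-3,-0.7,1],[72,-4,1,7,-6,-1.4,1],[108,-6,1,10,-9,-2,1],[144,-8,2,14,-12,-2.7,1],[189,-11,2,17,-15,-3.4,1]]';python3 -m inch '[[0,0,0,0,0,0,1],[0,0,0,0,0,0,1]]'
python3 - <<'E'
from plant import *
from h import *
s=sense();print(s['joint_pos'].round(2),hooknow(s))
print(binhook(s,inpanel([-.12,0,.08]),7.2,35))
cv2.imwrite('pics/w10.png',snapshot('wrist')[:,:,::-1])
im=snapshot('side');np.save('s10.npy',im);crop(im,100,160,190,160,4,'pics/s10.png')
im=snapshot('top');np.save('t10.npy',im);crop(im,85,110,170,130,4.5,'pics/t10.png')
E
```

```text
time_s: 11.08
tool_pos: [0.4616, 0.201, 0.2311]
ee_rot: [-0.447, -0.507, 0.552, 0.488]
wrist_force: [1.3, -1.4, -2.2]
width: 0.0111
time_s: 11.25
tool_pos: [0.4621, 0.2014, 0.2296]
ee_rot: [-0.447, -0.507, 0.552, 0.488]
wrist_force: [0.2, -0.2, -2.8]
width: 0.0112
[ 0.26  0.32 -0.12  1.22  0.01  0.13] (array([-119.9,   -3.8,   78.4]), array([ 7.2, 34.9,  0.1]))
(array([ 3.8, -1.7,  0.3]), array([ 0.06, -0.04,  0.06]))
```

View pics/w10.png

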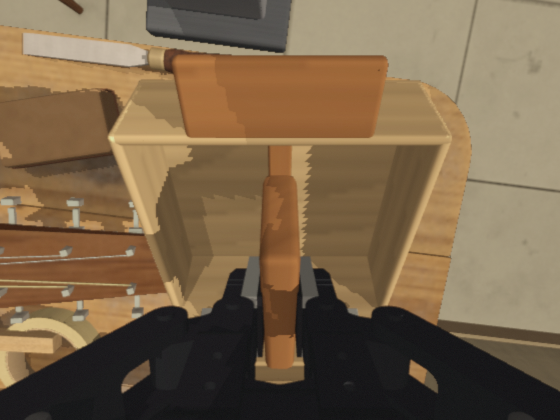

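View pics/s10.png

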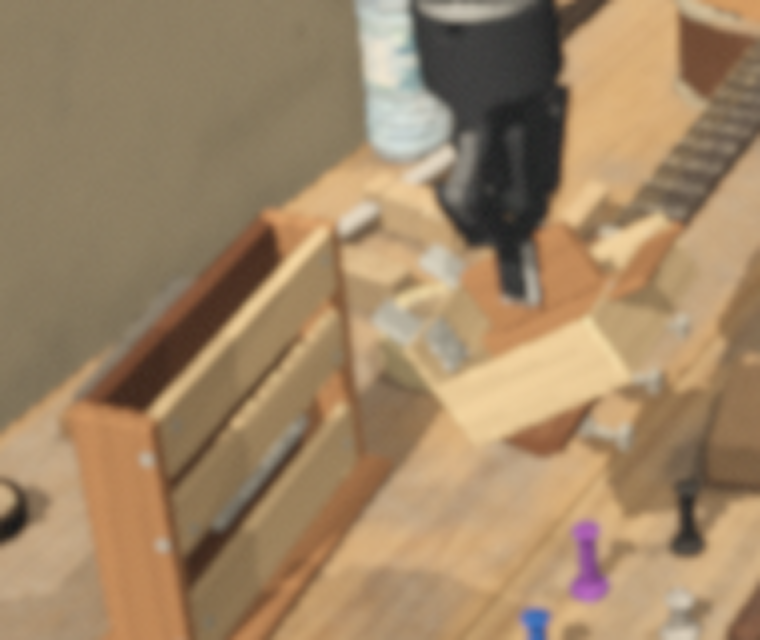

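View pics/t10.png

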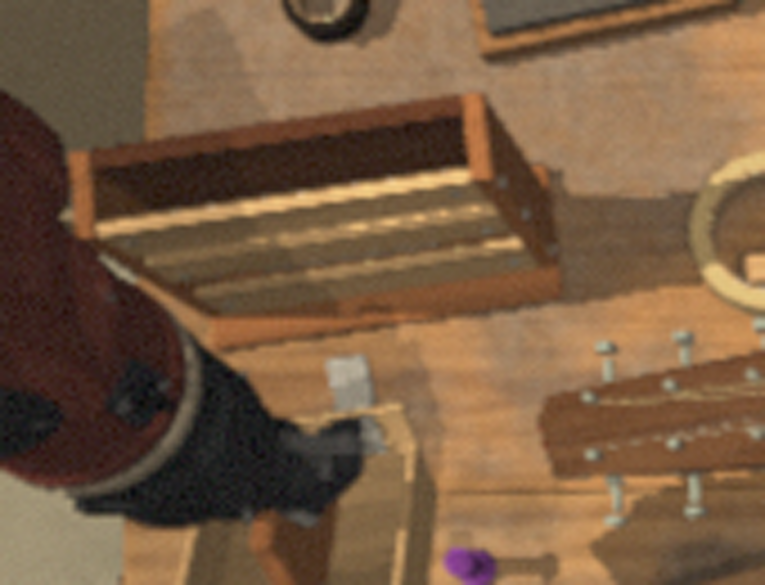

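Run:
```python
from plant import *
from h import *
a=cv2.imread('pics/top0.png')[:,:,::-1];b=cv2.imread('pics/side0.png')[:,:,::-1]
crop(a,98,140,60,45,12,'pics/ta.png');crop(a,155,130,60,50,12,'pics/tb.png')
crop(b,125,240,60,60,10,'pics/sa.png');crop(b,160,205,45,60,10,'pics/sb.png')
```

```text
(no output)
```

View pics/ta.png

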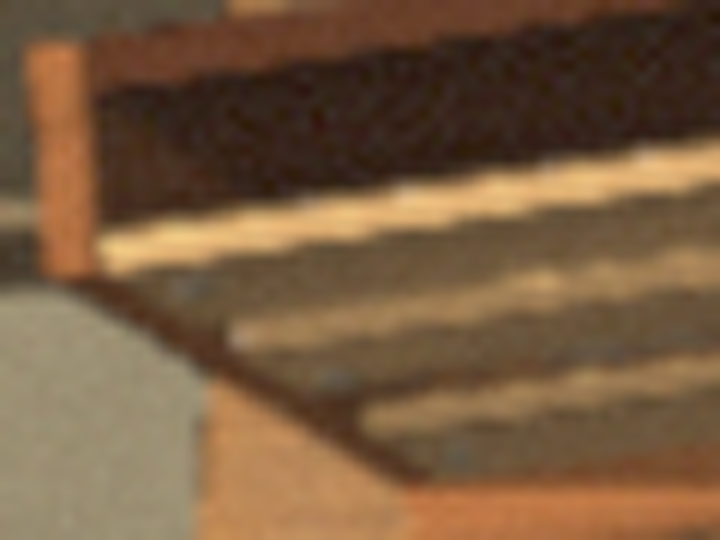

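View pics/tb.png

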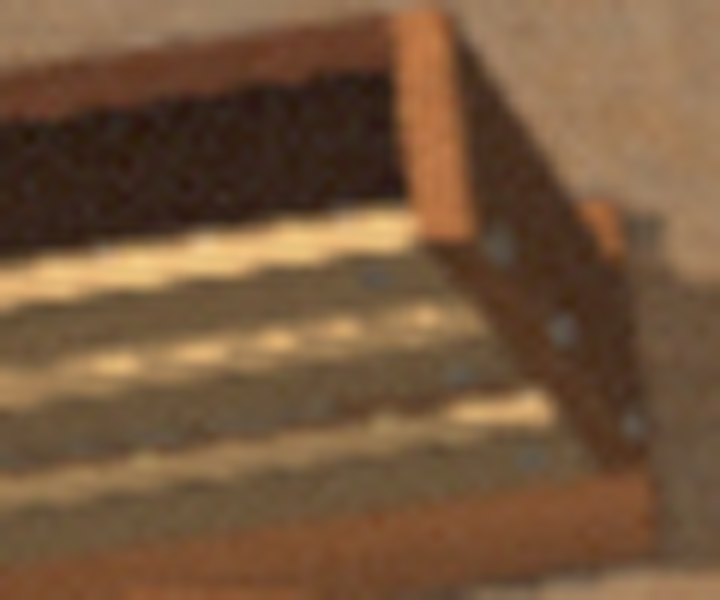

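View pics/sa.png

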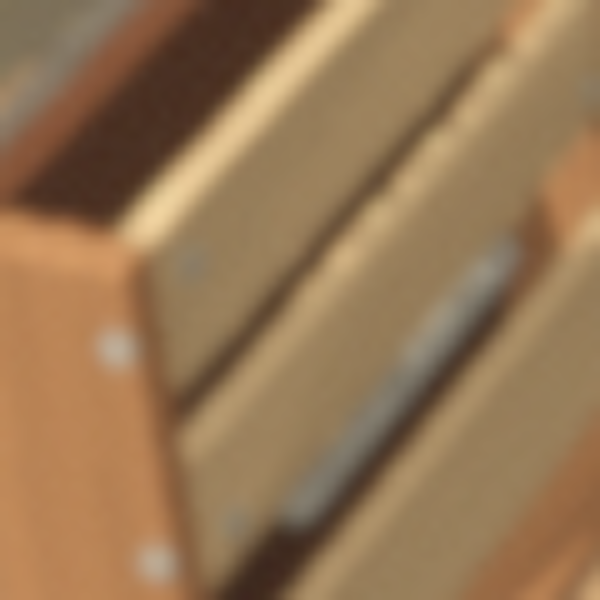

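View pics/sb.png

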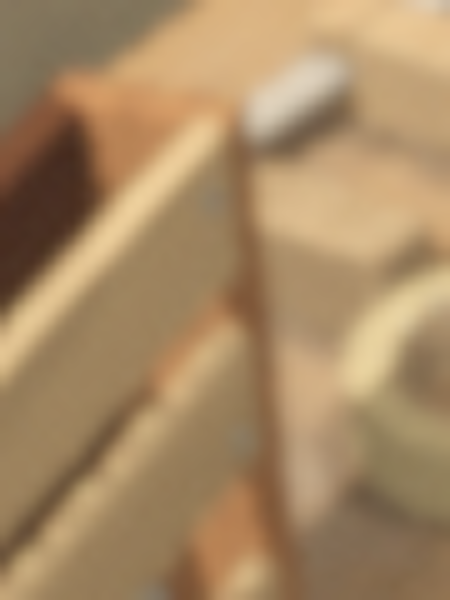

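Run:
```python
from plant import *
from h import *
from scipy.optimize import least_squares
T=get_calibration('top');S=get_calibration('side')
def u(x,y,x0,y0,s): return np.array([(x+.5)/s-.5+x0,(y+.5)/s-.5+y0])
ta=lambda x,y:u(x,y,98,140,12);tb=lambda x,y:u(x,y,155,130,12);sa=lambda x,y:u(x,y,125,240,10);sb=lambda x,y:u(x,y,160,205,10)
pt=[(ta(108,275),.1,.185),(ta(240,347),.1,.125),(ta(365,435),.1,.055),(ta(48,278),.112,.185),(tb(425,248),-.1,.185),(tb(485,330),-.1,.125),(tb(555,422),-.1,.055),(tb(478,240),-.112,.185)]
ps=[(sa(155,250),.1,.185),(sa(190,445),.1,.125),(sb(228,120),-.1,.185),(sb(243,325),-.1,.125)]
def res(p,L):
    out=[]
    for c,l in L:
        for uv,y,z in l:
            P=np.array([p[0],p[1],0])+R.from_euler('z',p[2],degrees=True).apply([0,y,0]);P[2]=z
            out+=list(proj(c,P)-uv)
    return np.array(out)
for L in ([(T,pt)],[(S,ps)],[(T,pt),(S,ps)]):
    r=least_squares(res,[.627,.226,7.2],args=(L,));print(r.x.round(4),r.fun.round(1))
s=sense();
# overlay hooks
Rt=R.from_quat(s['ee_rot']).as_matrix();Rb=Rt@toolR(180,-P0).T;g=s['tool_pos']+Rt@GT
for n,c,f,x0,y0,w,h in (('side',S,'s10.npy',150,190,110,90),('top',T,'t10.npy',125,170,70,75)):
    im=np.load(f);sc=7
    big=cv2.resize(im[y0:y0+h,x0:x0+w,::-1],None,fx=sc,fy=sc,interpolation=cv2.INTER_CUBIC)
    B=[(.055,y,.006) for y in(.055,-.055)]+[(.055+.0174,y,.0225) for y in(.04,.02,-.02,-.04)]+[(-.055,y,-.021) for y in(.055,-.055)]+[(-.081,y,-.021) for y in(.03,-.03)]+[(.038,0,.015),(-.038,0,.015)]
    for b in B:
        q=proj(c,g+Rb@np.array(b)); cv2.circle(big,tuple(int((v+.5-o)*sc) for v,o in zip(q,(x0,y0))),3,(0,255,0),1)
    cv2.imwrite(f'pics/o_{n}.png',big)
```

```text
[0.6283 0.2269 7.4393] [-0.2 -0.4 -0.2  0.4  0.6 -0.1 -0.2  0.1 -0.6 -0.3  0.3  0.3  0.6  0.3
 -0.1 -0.3]
[0.6327 0.2257 7.989 ] [-0.2 -1.5  0.2  1.5 -0.5 -0.1  0.5  0.2]
[0.6295 0.2271 7.5832] [-0.3 -0.8 -0.3 -0.   0.5 -0.4 -0.3 -0.3 -0.7 -0.8  0.2 -0.2  0.5 -0.2
 -0.2 -0.9  0.4 -0.9  0.7  2.1  0.6  0.5  1.5  0.8]
```

View pics/o_side.png

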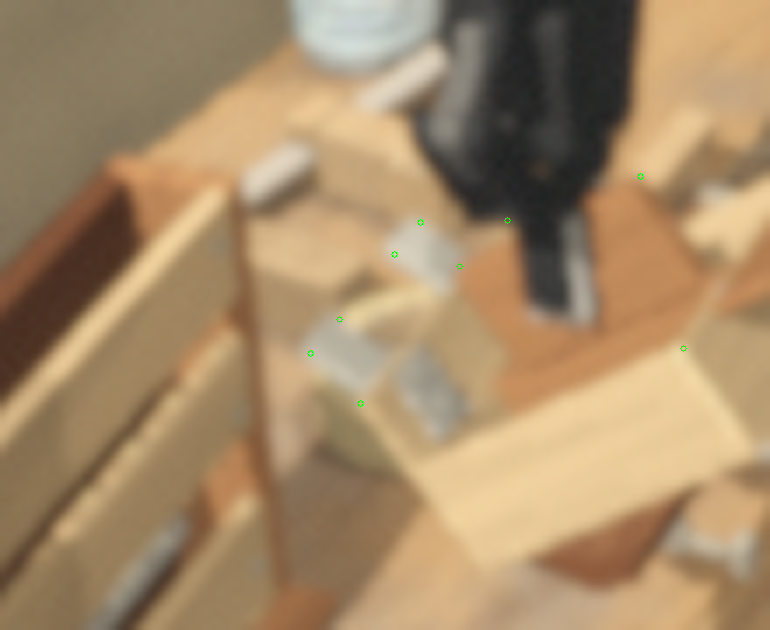

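View pics/o_top.png

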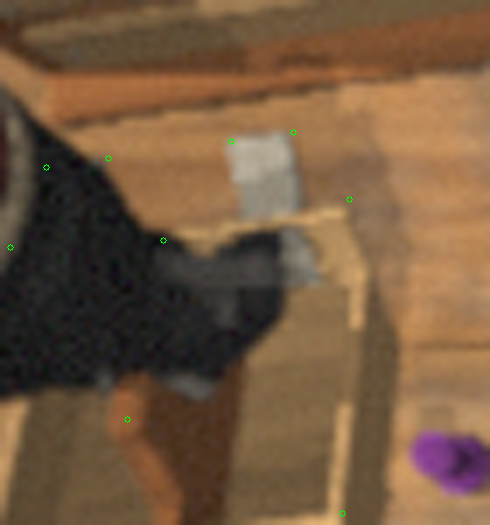

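Projected hook tips match the images to about 1 px. I'll refine the panel pose to (0.629, 0.2265) with yaw 7.5° and approach.

```bash
cat >> h.py <<'E'
FM=np.array([.629,.2265,.134]); PY=7.5
E
python3 - <<'E'
from plant import *
from h import *
s=sense();print(hooknow(s))
print(binhook(s,inpanel([-.06,0,-.005]),PY,35))
E
```

```text
(array([-122.7,   -5.8,   79.6]), array([ 7. , 34.8,  0. ]))
(array([  5.9,  78.9, -69.6]), array([ 0.19, -0.55,  0.09]))
```

```bash
python3 -m inch '[[1,20,-17,0.2,-0.5,0,1],[3,40,-35,0.2,-0.5,0,1],[5,60,-52,0.2,-0.5,0,1],[6,79,-70,0.2,-0.5,0,1],[6,79,-70,0.2,-0.5,0,1]]'
python3 - <<'E'
from plant import *
from h import *
s=sense();print(hooknow(s),s['wrist_force'])
print(binhook(s,inpanel([-.04,0,-.005]),PY,35))
im=snapshot('side');crop(im,110,190,130,120,6,'pics/s11.png')
im=snapshot('top');crop(im,95,130,120,90,6,'pics/t11.png')
E
```

```text
time_s: 11.82
tool_pos: [0.5245, 0.212, 0.1428]
ee_rot: [-0.445, -0.507, 0.554, 0.488]
wrist_force: [-1.6, -0.5, -3.3]
width: 0.011
(array([-58.7,  -0.8,  -8.6]), array([ 7.4, 35.1,  0.1])) [-1.5731161  -0.45090626 -3.2711762 ]
(array([  0.8,  -5.2, -18.3]), array([-0.15, -0.14,  0.08]))
```

View pics/s11.png

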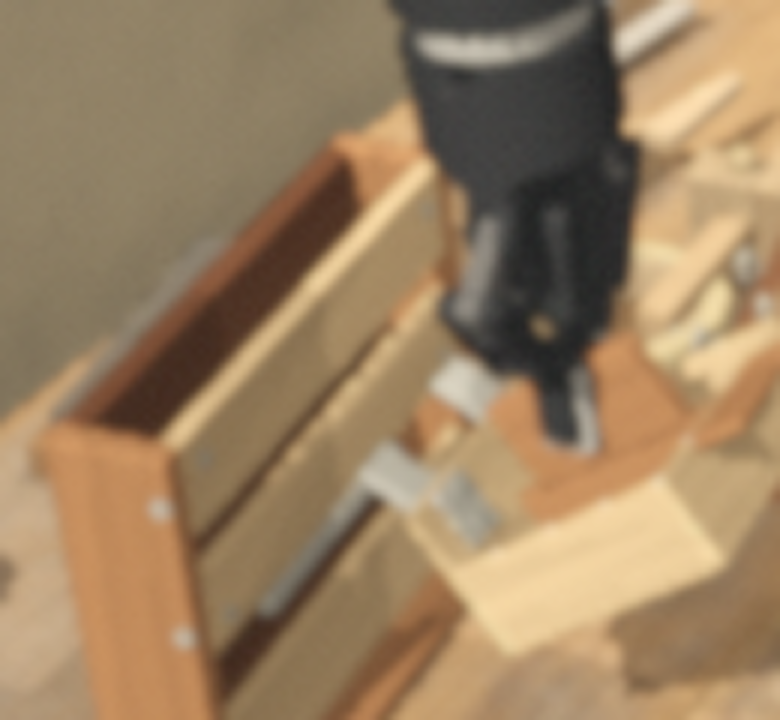

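View pics/t11.png

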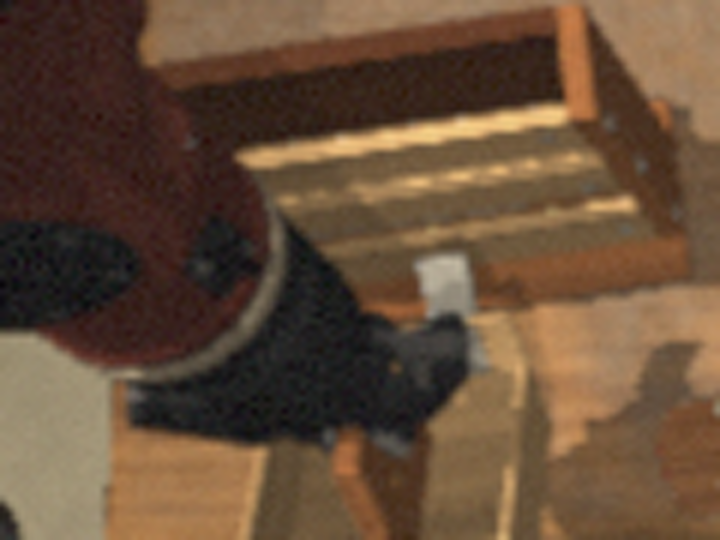

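```bash
python3 -m inch '[[1,-3,-8,0,0,0,1],[1,-5,-18,0,0,0,1],[1,-5,-18,0,0,0,1]]'
python3 - <<'E'
from plant import *
from h import *
s=sense();print(hooknow(s),s['wrist_force'])
for x,z in ((-.04,-.005),(-.03,-.004),(-.02,-.0025),(-.01,-.001)): print(binhook(s,inpanel([x,0,z]),PY,35))
E
```

```text
time_s: 12.17
tool_pos: [0.5438, 0.2166, 0.1513]
ee_rot: [-0.446, -0.509, 0.553, 0.486]
wrist_force: [-0.8, 0.7, -3.2]
width: 0.0112
(array([-38.9,   1.3,   0.1]), array([ 7.5, 34.8,  0.1])) [-0.80849694  0.70542116 -3.2277437 ]
(array([-1.3,  5. ,  0.6]), array([ 0.2 , -0.05,  0.12]))
(array([-1.3,  3.2, -9.3]), array([ 0.2 , -0.05,  0.12]))
(array([ -1.3,   0.9, -19.1]), array([ 0.2 , -0.05,  0.12]))
(array([ -1.3,  -1.5, -29. ]), array([ 0.2 , -0.05,  0.12]))
```

```bash
python3 -m inch '[[-1,3,0,0.2,0,0,1],[-1,3,0,0.2,0,0,1],[-1,3,0,0.2,0,0,1]]'
python3 - <<'E'
from plant import *
from h import *
s=sense();print(hooknow(s),s['wrist_force'])
for x,z in ((-.04,-.005),(-.01,-.001)): print(binhook(s,inpanel([x,0,z]),PY,35))
im=snapshot('side');crop(im,110,190,130,120,6,'pics/s12.png')
E
```

```text
time_s: 12.42
tool_pos: [0.5414, 0.2156, 0.1464]
ee_rot: [-0.444, -0.507, 0.555, 0.488]
wrist_force: [-0.1, -0.1, -2.6]
width: 0.0111
(array([-41.6,   0.6,  -5.1]), array([ 7.5, 35.2,  0.1])) [-0.08013112 -0.12336128 -2.6378755 ]
(array([-0.6, -0.1, -1.5]), array([-0.25, -0.01,  0.1 ]))
(array([ -0.6,  -6.8, -31. ]), array([-0.25, -0.01,  0.1 ]))
```

View pics/s12.png

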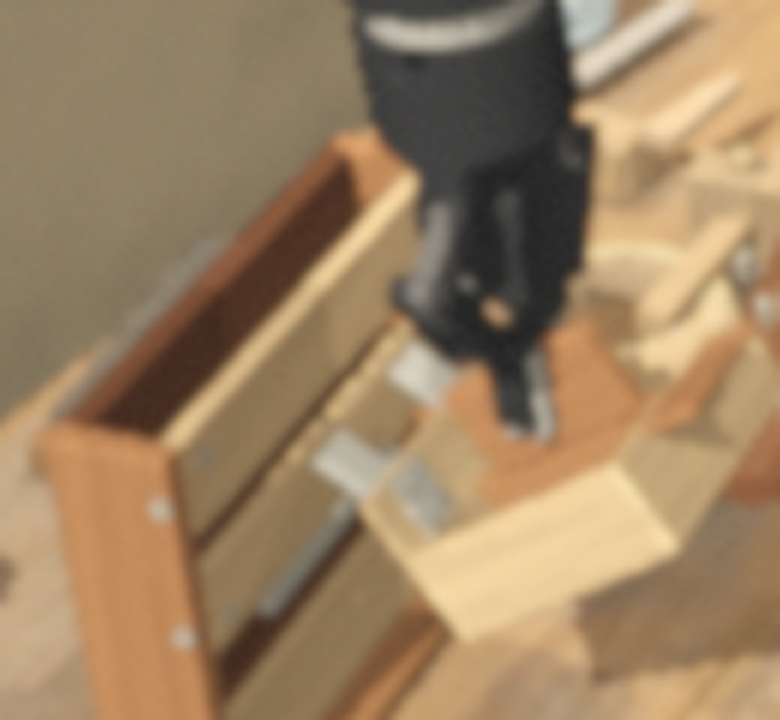

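```bash
python3 -m inch '[[0,-1,-5,0,0,0,1],[-0.5,-2,-10,0,0,0,1],[-0.5,-3,-16,0,0,0,1],[-0.5,-3,-16,0,0,0,1],[-0.5,-3,-16,0,0,0,1]]'
python3 - <<'E'
from plant import *
from h import *
s=sense();print(hooknow(s),s['wrist_force'],s['torque'])
for x,z in ((-.01,-.001),): print(binhook(s,inpanel([x,0,z]),PY,35))
im=snapshot('side');crop(im,110,190,130,120,6,'pics/s13.png')
E
```

```text
time_s: 12.88
tool_pos: [0.5587, 0.2176, 0.1474]
ee_rot: [-0.444, -0.507, 0.555, 0.487]
wrist_force: [0.0, 0.4, -2.6]
width: 0.0111
(array([-24.1,   0.4,  -4.1]), array([ 7.6, 35.2,  0.1])) [ 0.00491184  0.44677341 -2.55824036] [ 0.04169633 -0.214732   -0.01504458]
(array([ -0.3,  -4.2, -13.7]), array([-0.23,  0.  ,  0.1 ]))
```

View pics/s13.png

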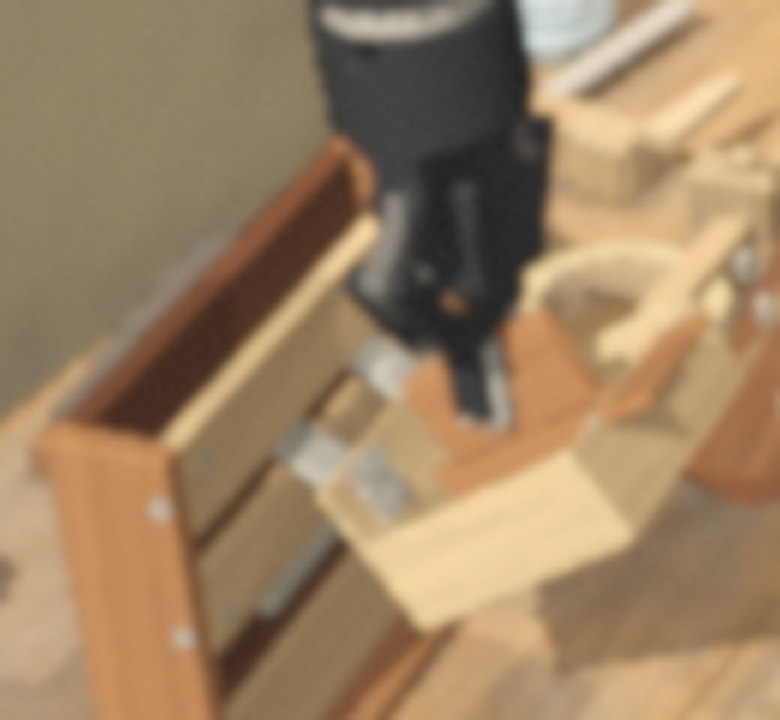

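```bash
python3 -m inch '[[0,-1,-4,0,0,0,1],[0,-3,-9,0,0,0,1],[0,-4,-14,0,0,0,1],[0,-4,-14,0,0,0,1],[0,-4,-14,0,0,0,1]]'
python3 - <<'E'
from plant import *
from h import *
s=sense();print(hooknow(s),s['wrist_force'],s['torque'])
im=snapshot('side');crop(im,110,190,130,120,6,'pics/s14.png')
E
```

```text
time_s: 13.35
tool_pos: [0.5729, 0.2195, 0.1502]
ee_rot: [-0.444, -0.507, 0.555, 0.487]
wrist_force: [-0.1, -0.9, -3.3]
width: 0.0111
(array([-9.8,  0.4, -1.2]), array([ 7.6, 35.2,  0.1])) [-0.10014409 -0.93360557 -3.2801438 ] [ 0.04425861 -0.10233121  0.04899703]
```

View pics/s14.png

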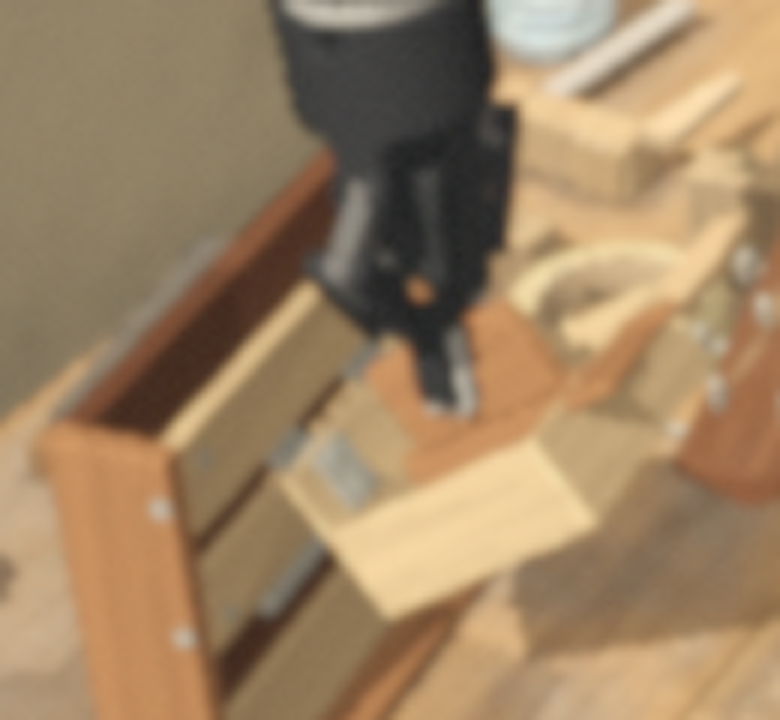

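Hooks are in, with no contact force. Next is the swing down.

Run:
```python
from plant import *
from h import *
s=sense()
for x,z,t in ((-.009,-.0015,31),(-.008,-.0025,27),(-.007,-.0035,23),(-.006,-.005,19),(-.0055,-.0065,17)): print(binhook(s,inpanel([x,0,z]),PY,t))
```

```text
(array([-0.4,  3.7, -0.4]), array([-4.24,  0.  ,  0.1 ]))
(array([-0.4,  8. , -0.9]), array([-8.24, -0.  ,  0.1 ]))
(array([-0.4, 12.4, -1.7]), array([-12.24,  -0.  ,   0.1 ]))
(array([-0.4, 17.3, -2.8]), array([-1.624e+01, -1.000e-02,  1.000e-01]))
(array([-0.4, 20.4, -3.5]), array([-1.824e+01, -1.000e-02,  1.000e-01]))
```

```bash
python3 -m inch '[[0,2,0,-2,0,0,1],[-0.4,4,-0.4,-4.2,0,0,1],[-0.4,6,-0.6,-6.2,0,0,1],[-0.4,8,-0.9,-8.2,0,0,1],[-0.4,8,-0.9,-8.2,0,0,1]]'
python3 - <<'E'
from plant import *
from h import *
s=sense();print(hooknow(s),s['wrist_force'],s['torque'])
for x,z,t in ((-.007,-.0035,23),(-.006,-.005,19),(-.0055,-.0065,17)): print(binhook(s,inpanel([x,0,z]),PY,t))
E
```

```text
time_s: 13.82
tool_pos: [0.5711, 0.219, 0.1421]
ee_rot: [0.478, 0.546, -0.517, -0.454]
wrist_force: [0.1, 0.8, -2.6]
width: 0.0109
(array([-9.6,  0.1, -2.5]), array([ 7.6, 27. ,  0.1])) [ 0.14123153  0.77914544 -2.56371763] [-0.00703248  0.10432947 -0.01667248]
(array([-0.1,  4.5, -1.8]), array([-4.02,  0.01,  0.1 ]))
(array([-0.1,  9.5, -2.1]), array([-8.02,  0.01,  0.1 ]))
(array([-0.1, 12.7, -2.4]), array([-1.002e+01,  1.000e-02,  1.000e-01]))
```

```bash
python3 -m inch '[[0,2,-1,-2,0,0,1],[0,4.5,-1.8,-4,0,0,1],[0,7,-2,-6,0,0,1],[0,9.5,-2.1,-8,0,0,1],[0,9.5,-2.1,-8,0,0,1]]'
python3 - <<'E'
from plant import *
from h import *
s=sense();print(hooknow(s),s['wrist_force'],s['torque'])
for x,z,t in ((-.0055,-.0065,17),(-.005,-.008,15)): print(binhook(s,inpanel([x,0,z]),PY,t))
im=snapshot('side');crop(im,110,190,130,120,6,'pics/s15.png')
E
```

```text
time_s: 14.23
tool_pos: [0.5736, 0.2192, 0.1322]
ee_rot: [0.508, 0.58, -0.478, -0.42]
wrist_force: [-1.0, -0.8, -2.6]
width: 0.0112
(array([-6.1,  0. , -5.6]), array([ 7.5, 19.1,  0.1])) [-1.01072605 -0.75923518 -2.55363435] [-0.07675086  0.34512761 -0.02924431]
(array([-0. ,  2.8,  0. ]), array([-2.11, -0.  ,  0.09]))
(array([-0. ,  6.1,  0.2]), array([-4.11, -0.  ,  0.09]))
```

View pics/s15.png

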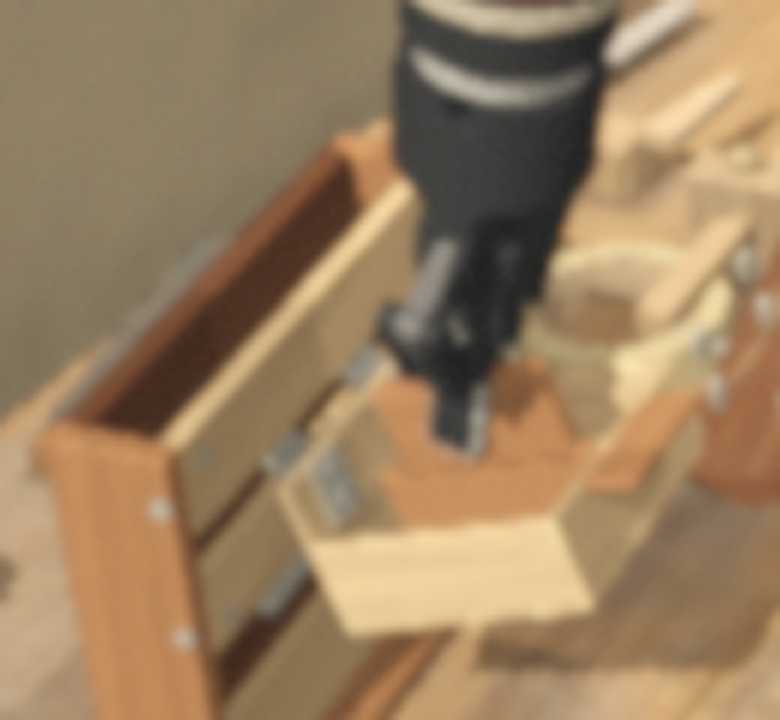

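```bash
python3 -m inch '[[0,2,0,-1.5,0,0,1],[0,4.5,0.1,-3,0,0,1],[0,4.5,0.1,-3,0,0,1]]'
python3 - <<'E'
from plant import *
from h import *
s=sense();print(hooknow(s),s['wrist_force'],s['torque'])
E
```

```text
time_s: 14.53
tool_pos: [0.576, 0.2196, 0.1284]
ee_rot: [0.519, 0.593, -0.463, -0.407]
wrist_force: [-0.5, -0.1, 0.2]
width: 0.011
(array([-3.6,  0. , -6.7]), array([ 7.5, 16. ,  0.1])) [-0.50506056 -0.12152608  0.19875712] [-0.05547707  0.16753023  0.00332133]
```

The weight is off the wrist, so the hooks are resting on the slat. Releasing and backing out.

```bash
python3 -m inch '[[0,0,0,0,0,0,0.8],[0,0,0,0,0,0,0.6],[0,0,0,0,0,0,0.5],[0,-15,0,0,0,0,0.5],[0,-40,0,0,0,0,0.5]]'; python3 -m inch '[[0,-35,0,0,0,0,0.5],[0,-70,0,0,0,0,0.7],[0,-70,0,0,0,0,1],[0,-70,0,0,0,0,1]]'
python3 - <<'E'
from plant import *
from h import *
s=sense();print(s['tool_pos'],s['wrist_force'])
im=snapshot('side');crop(im,110,190,130,120,6,'pics/s16.png')
cv2.imwrite('pics/w16.png',snapshot('wrist')[:,:,::-1])
E
```

```text
time_s: 14.95
tool_pos: [0.5652, 0.2177, 0.1654]
ee_rot: [0.518, 0.591, -0.464, -0.408]
wrist_force: [-0.6, -0.8, 0.5]
width: 0.0427
time_s: 15.28
tool_pos: [0.5511, 0.2163, 0.2379]
ee_rot: [0.52, 0.594, -0.461, -0.406]
wrist_force: [0.8, -0.5, -0.2]
width: 0.007
[0.55108969 0.2163296  0.2378991 ] [ 0.84899098 -0.48460164 -0.16864958]
```

View pics/s16.png

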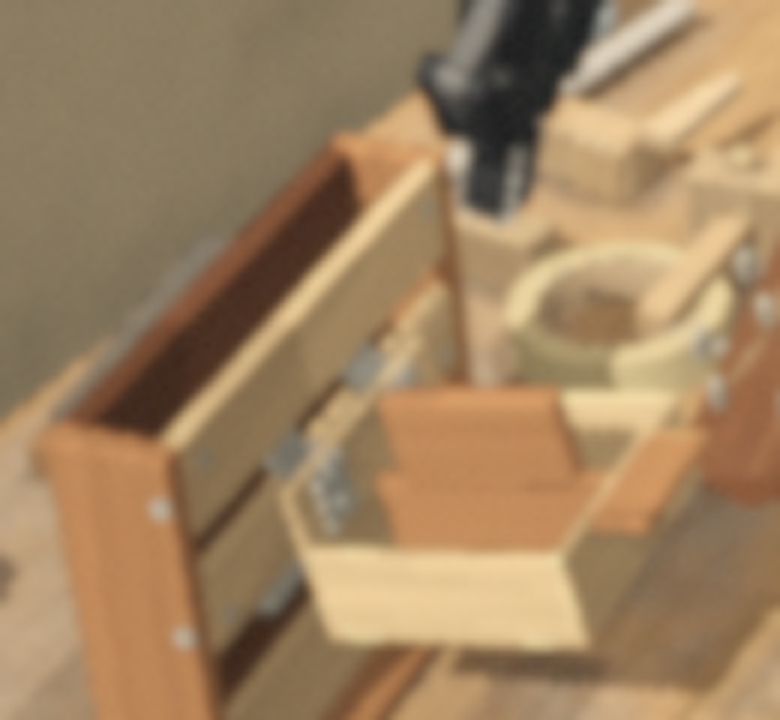

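View pics/w16.png

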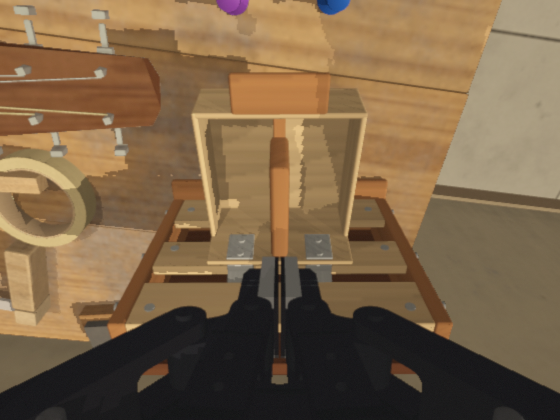

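Run:
```python
from plant import *
from h import *
s=sense();print(s['joint_pos'].round(2))
c=get_calibration('wrist')
a=onz(c,(231,115),.134);b=onz(c,(328,115),.134);print('ledge y centre', R.from_euler('z',-PY,degrees=True).apply((a+b)/2-FM))
P=inpanel([-.130,0,0]);P[2]=.165;print(rel(s,P,toolR(PY+180,0)))
```

```text
[ 0.27  0.22 -0.27  0.84 -0.03  0.13]
ledge y centre [-0.12098109 -0.00163982  0.        ]
(array([ 0.1, 55.7, 65.2]), array([13.93, -0.02,  0.1 ]))
```

```bash
python3 -m inch '[[0,0,30,5,0,0,1],[0,0,60,10,0,0,1],[0,20,65,14,0,0,1],[0,45,65,14,0,0,1],[0,56,65,14,0,0,1]]'; python3 -m inch '[[0,0,0,0,0,0,1],[0,0,0,0,0,0,1]]'
python3 - <<'E'
from plant import *
from h import *
s=sense();print(s['wrist_force'])
P=inpanel([-.130,0,0]);P[2]=.138;print(rel(s,P,toolR(PY+180,0)))
im=snapshot('side');crop(im,110,190,130,120,6,'pics/s17.png')
cv2.imwrite('pics/w17.png',snapshot('wrist')[:,:,::-1])
E
```

```text
time_s: 15.8
tool_pos: [0.4997, 0.209, 0.161]
ee_rot: [-0.465, -0.53, 0.533, 0.468]
wrist_force: [-1.0, -0.6, -0.1]
width: -0.0
time_s: 15.97
tool_pos: [0.4997, 0.2093, 0.1643]
ee_rot: [-0.465, -0.531, 0.532, 0.467]
wrist_force: [0.4, -0.0, 0.3]
width: -0.0001
[ 0.43075048 -0.01137477  0.26577384]
(array([ 0.2, 26.3, -0.5]), array([-0.16, -0.01,  0.08]))
```

View pics/s17.png

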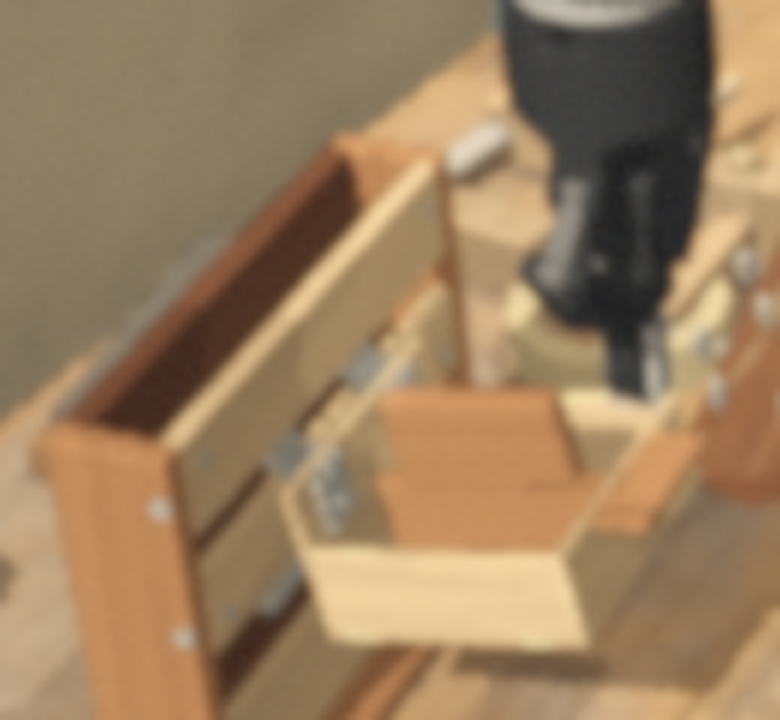

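View pics/w17.png

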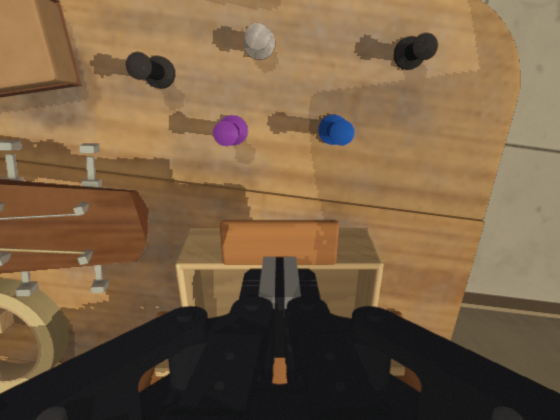

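Run:
```python
from plant import *
from h import *
s=sense();c=get_calibration('wrist')
for z in(.12,.135): print(z,proj(c,[*s['tool_pos'][:2],z]), [ (R.from_euler('z',-PY,degrees=True).apply(onz(c,uv,z)-FM)*1000).round(1) for uv in((280,220),(280,265))])
S=get_calibration('side')
def u(x,y): return ((x+.5)/6-.5+110,(y+.5)/6-.5+190)
o,d=ray(S,u(655,530)) # ledge right-front bottom...
# ledge front-left corner of bin (560,548) top front-left of bin: intersect with plane panel y=+55mm
n=R.from_euler('z',PY,degrees=True).apply([0,1,0])
for nm,uv,y in(('front-left rim',(565,550),.055),('back-left bottom',(332,640),.055),('front-left bottom',(587,648),.055),('rib top front',(555,392),0),('rib top back',(385,395),0)):
    o,d=ray(S,u(*uv));k=(y-(o-FM)@n)/(d@n);print(nm,(R.from_euler('z',-PY,degrees=True).apply(o+k*d-FM)*1000).round(1)+[0,0,134])
```

```text
0.12 [282.26591116 239.36306177] [array([-140.3,   -1.2,  -14. ]), array([-114.7,   -1.2,  -14. ])]
0.135 [282.53347378 249.47171925] [array([-144.7,   -1.2,    1. ]), array([-121.2,   -1.2,    1. ])]
front-left rim [-120.6   55.   132.3]
back-left bottom [-17.6  55.   65.9]
front-left bottom [-125.6   55.    88.2]
rib top front [-93.6   0.  159.5]
rib top back [-21.    0.  143.3]
```

```bash
python3 -m inch '[[0,15,0,0,0,0,1],[0,27,0,0,0,0,1],[0,32,0,0,0,0,1],[0,36,0,0,0,0,1],[0,40,0,0,0,0,1]]'; python3 -m inch '[[0,3,0,0,0,0,1],[0,6,0,0,0,0,1],[0,9,0,0,0,0,1],[0,12,0,0,0,0,1],[0,15,0,0,0,0,1]]'
```

```text
time_s: 16.48
tool_pos: [0.5007, 0.2097, 0.126]
ee_rot: [0.466, 0.532, -0.531, -0.467]
wrist_force: [-5.2, -1.2, 11.7]
width: -0.0
time_s: 16.9
tool_pos: [0.5027, 0.21, 0.1119]
ee_rot: [0.467, 0.533, -0.53, -0.466]
wrist_force: [3.3, -0.9, 7.5]
width: -0.0001
```

```bash
python3 -m inch '[[0,3,0,0,0,0,1],[0,6,0,0,0,0,1]]'
python3 - <<'E'
from plant import *
from h import *
im=snapshot('side');crop(im,110,190,130,120,6,'pics/s18.png')
E
```

```text
time_s: 17.07
tool_pos: [0.5039, 0.2102, 0.1064]
ee_rot: [0.467, 0.534, -0.529, -0.465]
wrist_force: [5.7, -1.0, 10.2]
width: 0.0002
```

View pics/s18.png

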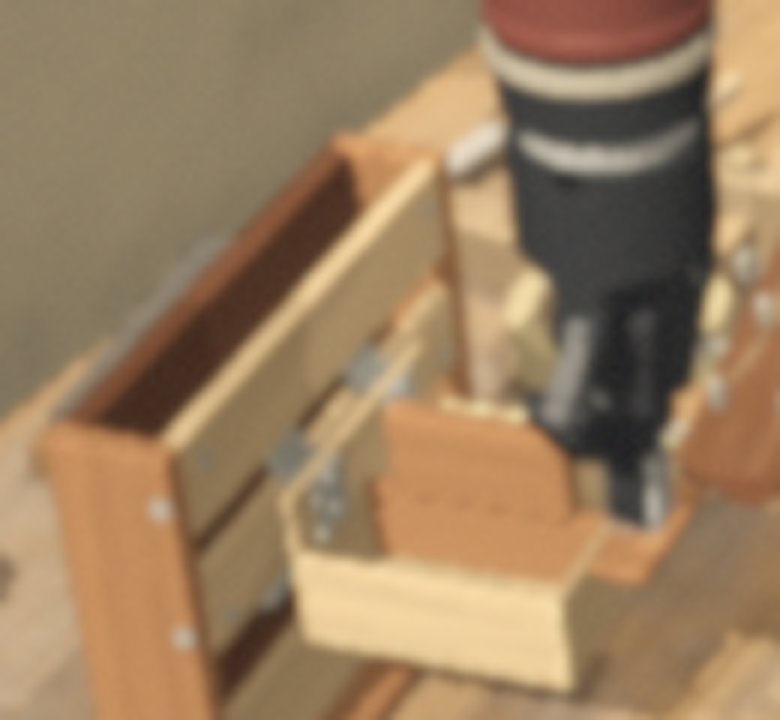

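```bash
python3 -m inch '[[0,2,0,0,0,0,1],[0,4,0,0,0,0,1],[0,4,0,0,0,0,1]]';  python3 -m inch '[[0,2,0,0,0,0,1],[0,3,0,0,0,0,1],[0,3,0,0,0,0,1]]'
```

```text
time_s: 17.37
tool_pos: [0.502, 0.21, 0.1012]
ee_rot: [0.466, 0.533, -0.53, -0.466]
wrist_force: [4.1, 0.0, 4.1]
width: 0.0001
time_s: 17.62
tool_pos: [0.5021, 0.21, 0.0997]
ee_rot: [0.467, 0.533, -0.53, -0.466]
wrist_force: [-3.5, -2.3, 24.1]
width: 0.0001
```

It has bottomed out stiffly at 24 N. I'll lift off and look.

```bash
python3 -m inch '[[0,-20,0,0,0,0,1],[0,-50,0,0,0,0,1],[0,-90,10,0,0,0,0.8],[0,-120,20,0,0,0,0.5],[0,-120,30,0,0,0,0.3]]'
python3 - <<'E'
from plant import *
from h import *
im=snapshot('side');crop(im,110,190,130,120,6,'pics/s19.png')
c=get_calibration('wrist');np.save('c19.npy',c,allow_pickle=True)
cv2.imwrite('pics/w19.png',snapshot('wrist')[:,:,::-1]);print(sense()['tool_pos'])
E
```

```text
time_s: 18.03
tool_pos: [0.473, 0.2063, 0.223]
ee_rot: [0.467, 0.534, -0.529, -0.465]
wrist_force: [0.9, 0.6, -0.1]
width: 0.0357
[0.47021035 0.20564098 0.21853835]
```

View pics/s19.png

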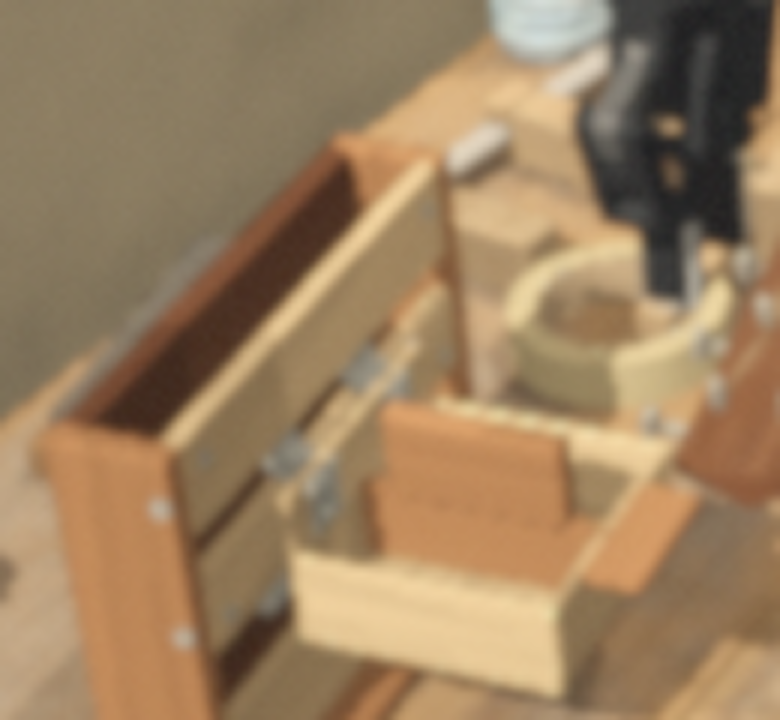

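View pics/w19.png

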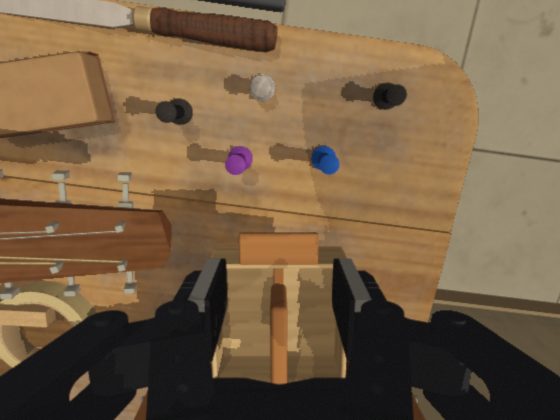

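Run:
```python
from plant import *
from h import *
S=get_calibration('side');c=np.load('c19.npy',allow_pickle=True).item()
def u(x,y): return ((x+.5)/6-.5+110,(y+.5)/6-.5+190)
n=R.from_euler('z',PY,degrees=True).apply([0,1,0])
for nm,uv,y in(('front-left rim',(565,590),.055),('back-left rim(40)',(295,555),.055),('back-left bottom',(302,640),.055),('front-left bottom',(560,698),.055),('rib top front',(562,440),0),('rib top back',(388,405),0),('rib free low front',(560,525),0)):
    o,d=ray(S,u(*uv));k=(y-(o-FM)@n)/(d@n);print(nm,(R.from_euler('z',-PY,degrees=True).apply(o+k*d-FM)*1000).round(1)+[0,0,134])
print('peg foot',onz(c,(182,111),.005),'head',onz(c,(167,112),.048))
im=cv2.imread('pics/w19.png')[:,:,::-1];crop(im,140,80,70,60,8,'pics/w19p.png')
```

```text
front-left rim [-118.9   55.   113.7]
back-left rim(40) [ -7.1  55.  104.1]
back-left bottom [-4.4 55.  62.8]
front-left bottom [-112.2   55.    61.1]
rib top front [-94.6   0.  137.7]
rib top back [-21.7   0.  138.8]
rib free low front [-90.1   0.   96.7]
peg foot [0.41744533 0.10680227 0.005     ] head [0.418195   0.10536144 0.048     ]
```

View pics/w19p.png

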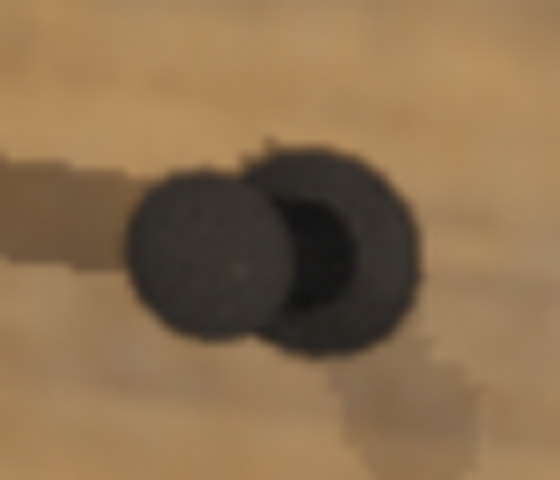

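The bin is seated and plumb: rib-top ends at 137.7 and 138.8 mm, underside at about 62 mm. The tall peg's head is at (166,112) and its foot at (180,111) in the wrist view, so it stands at (0.418, 0.106). Moving to it now.

Run:
```python
from plant import *
from h import *
c=np.load('c19.npy',allow_pickle=True).item()
print(onz(c,(180,111.3),.01),onz(c,(166.2,111.9),.05))
s=sense();print(rel(s,[.418,.106,.15],toolR(PY+90,0)))
```

```text
[0.41775794 0.10624444 0.01      ] [0.41811016 0.10528652 0.05      ]
(array([-92.1,  68.3,  64.9]), array([-4.000e-02,  9.002e+01,  1.500e-01]))
```

```bash
python3 -m inch '[[-15,0,15,0,7,0,0.4],[-35,0,30,0,14,0,0.4],[-60,0,45,0,21,0,0.4],[-92,10,65,0,28,0,0.4],[-92,30,65,0,35,0,0.4]]'|head -2; python3 -m inch '[[0,10,0,0,7,0,0.4],[0,20,0,0,14,0,0.4],[0,30,0,0,21,0,0.4],[0,38,0,0,28,0,0.4],[0,38,0,0,35,0,0.4]]'|head -2; python3 -m inch '[[0,0,0,0,7,0,0.4],[0,0,0,0,14,0,0.4],[0,0,0,0,20,0,0.4],[0,0,0,0,20,0,0.4],[0,0,0,0,20,0,0.4]]'
python3 - <<'E'
from plant import *
from h import *
s=sense();print(rel(s,[.418,.1057,.15],toolR(PY+90,0)),s['joint_pos'].round(2))
c=get_calibration('wrist')
cv2.imwrite('pics/w20.png',snapshot('wrist')[:,:,::-1]);np.save('c20.npy',c,allow_pickle=True)
E
```

```text
time_s: 18.55
tool_pos: [0.4167, 0.1023, 0.187]
time_s: 18.97
tool_pos: [0.4168, 0.1057, 0.1465]
time_s: 19.38
tool_pos: [0.4179, 0.1059, 0.1482]
ee_rot: [-0.705, -0.047, 0.048, 0.706]
wrist_force: [-0.9, -0.3, 0.3]
width: 0.0509
(array([ 0.1, -1.8, -0.2]), array([-0.11,  0.19, -0.12])) [ 0.08  0.19 -0.53  0.86  0.    1.51]
```

View pics/w20.png

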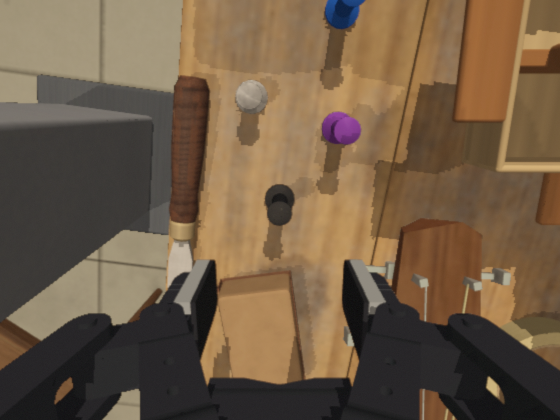

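Run:
```python
from plant import *
from h import *
c=np.load('c20.npy',allow_pickle=True).item();s=sense()
print('head',onz(c,(279,213),.05),'foot',onz(c,(279.5,198),.01))
for uv in ((220,295),(296,288)): print('block top edge',onz(c,uv,.033))
print('bottom',onz(c,(223,278),0.),onz(c,(291,271),0.))
print(proj(c,[.418,.1057,.025]))
```

```text
head [0.41798489 0.10495373 0.05      ] foot [0.41812245 0.10601838 0.01      ]
block top edge [0.38251798 0.0299206  0.033     ]
block top edge [0.43919273 0.0435049  0.033     ]
bottom [0.38009363 0.02815801 0.        ] [4.36476848e-01 4.22799881e-02 5.55111512e-17]
[279.24790416 203.01468723]
```

```bash
python3 -m inch '[[0,30,0,0,0,0,0.4],[0,60,0,0,0,0,0.4],[0,90,0,0,0,0,0.4],[0,110,0,0,0,0,0.4],[0,120,0,0,0,0,0.4]]'|head -2; python3 -m inch '[[0,0,0,0,0,0,0.6],[0,0,0,0,0,0,0.8],[0,0,0,0,0,0,1],[0,0,0,0,0,0,1],[0,0,0,0,0,0,1]]'
python3 - <<'E'
from plant import *
from h import *
cv2.imwrite('pics/w21.png',snapshot('wrist')[:,:,::-1])
E
```

```text
time_s: 19.85
tool_pos: [0.4164, 0.106, 0.0264]
time_s: 20.27
tool_pos: [0.419, 0.1062, 0.0298]
ee_rot: [-0.705, -0.047, 0.046, 0.706]
wrist_force: [0.2, 0.1, -0.4]
width: 0.0123
```

View pics/w21.png

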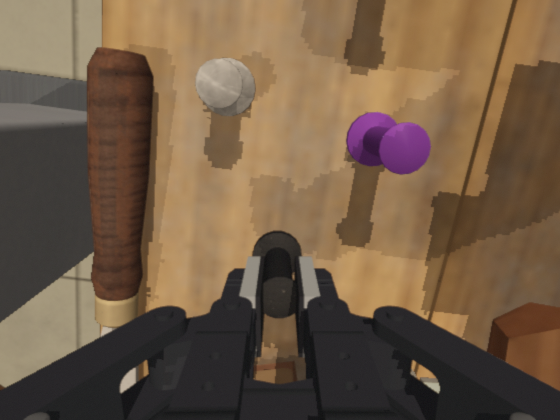

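Gripped on the shank (12.3 mm). Lifting it over to the bin's right half.

```bash
python3 -m inch '[[0,-20,0,0,0,0,1],[0,-60,0,0,0,0,1],[0,-100,0,0,0,0,1],[0,-140,0,0,0,0,1],[0,-180,0,0,0,0,1]]'
python3 - <<'E'
from plant import *
from h import *
P=inpanel([-.060,-.028,0]);P[2]=.215
print(P,rel(sense(),P,toolR(PY+90,0)))
E
```

```text
time_s: 20.73
tool_pos: [0.4179, 0.1058, 0.2115]
ee_rot: [-0.705, -0.046, 0.046, 0.706]
wrist_force: [1.6, -0.1, -0.5]
width: 0.012
[0.57316804 0.19090797 0.215     ] (array([165. ,  -3.3,  64.1]), array([-0.1 ,  0.02,  0.03]))
```

```bash
python3 -m inch '[[35,-4,14,0,0,0,1],[70,-4,28,0,0,0,1],[105,-4,42,0,0,0,1],[140,-4,56,0,0,0,1],[165,-4,64,0,0,0,1]]'; python3 -m inch '[[0,0,0,0,0,0,1],[0,0,0,0,0,0,1]]'
python3 - <<'E'
from plant import *
from h import *
s=sense()
P=inpanel([-.060,-.028,0]);P[2]=.100
print(rel(s,P,toolR(PY+90,0)),s['width'])
cv2.imwrite('pics/w22.png',snapshot('wrist')[:,:,::-1])
im=snapshot('side');crop(im,110,170,130,120,6,'pics/s22.png')
E
```

```text
time_s: 21.15
tool_pos: [0.5759, 0.1925, 0.2134]
ee_rot: [-0.705, -0.047, 0.046, 0.706]
wrist_force: [-0.1, 0.4, -0.3]
width: 0.0124
time_s: 21.32
tool_pos: [0.5741, 0.1913, 0.2125]
ee_rot: [-0.705, -0.046, 0.047, 0.706]
wrist_force: [-1.0, -0.4, 0.3]
width: 0.0121
(array([ -0.8, 112.5,  -0.4]), array([-0.1 ,  0.05, -0.06])) 0.01213947788386689
```

View pics/w22.png

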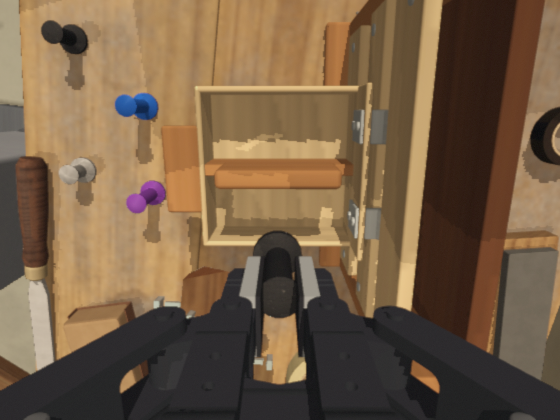

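View pics/s22.png

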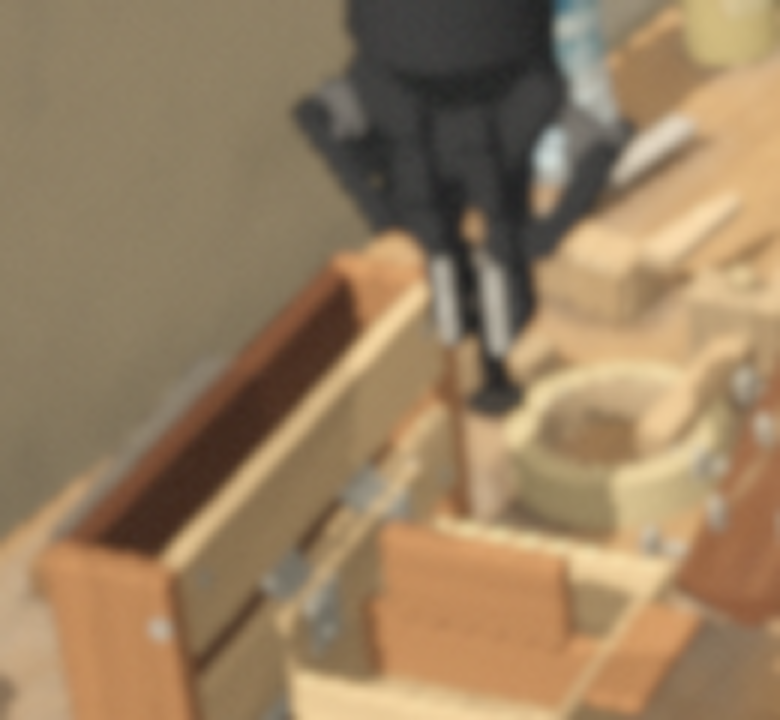

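The knuckles would pass close to the panel, so I'll place the peg farther forward (panel x about -77 mm).

```bash
python3 - <<'E'
from plant import *
from h import *
s=sense()
P=inpanel([-.077,-.029,0]);P[2]=.102
print(rel(s,P,toolR(PY+90,0)))
E
python3 -m inch '[[-10,0,0,0,0,0,1],[-18,15,0,0,0,0,1],[-18,40,0,0,0,0,1],[-18,60,1,0,0,0,1],[-18,60,1,0,0,0,1]]'
python3 - <<'E'
from plant import *
from h import *
s=sense()
P=inpanel([-.077,-.029,0]);P[2]=.102
print(rel(s,P,toolR(PY+90,0)))
cv2.imwrite('pics/w23.png',snapshot('wrist')[:,:,::-1])
im=snapshot('side');crop(im,110,170,130,120,6,'pics/s23.png')
E
```

```text
(array([-16.5, 111.1,  -0.9]), array([-0.09,  0.01, -0.07]))
time_s: 21.83
tool_pos: [0.5523, 0.1886, 0.1503]
ee_rot: [-0.705, -0.044, 0.048, 0.706]
wrist_force: [-0.5, -0.6, -0.4]
width: 0.0122
(array([ 4.3, 48.2, -1.5]), array([-0.08, -0.02, -0.33]))
```

View pics/w23.png

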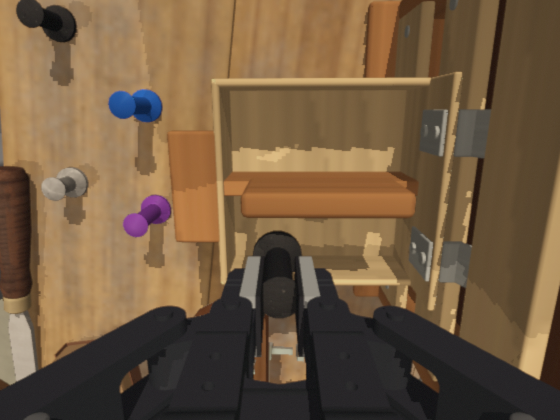

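View pics/s23.png

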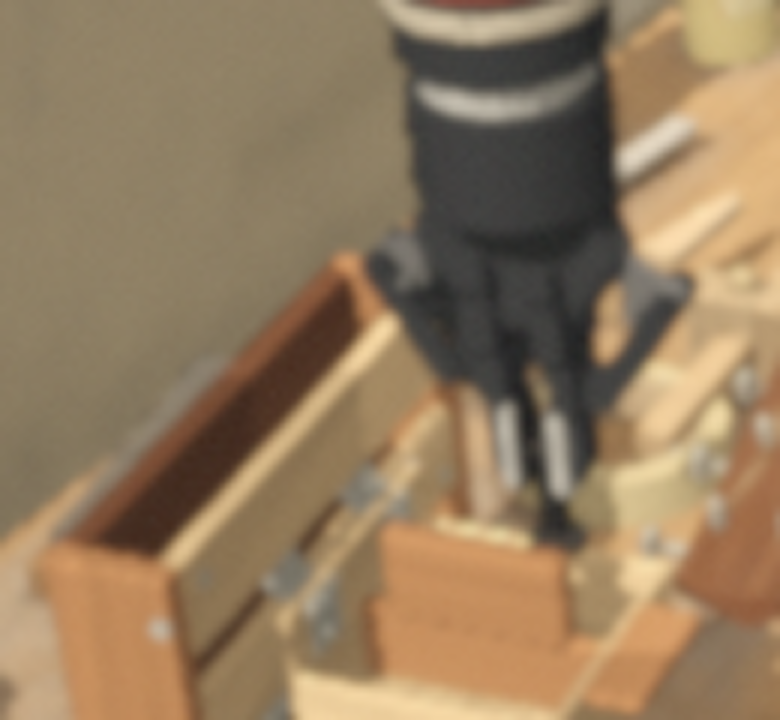

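```bash
python3 -m inch '[[2,12,-1,0,0,0,1],[3,24,-1.5,0,0,0,1],[3,36,-1.5,0,0,0,1],[3,44,-1.5,0,0,0,1],[3,47,-1.5,0,0,0,1]]'; python3 -m inch '[[0,0,0,0,0,0,1],[0,0,0,0,0,0,1]]'
python3 - <<'E'
from plant import *
from h import *
s=sense()
P=inpanel([-.077,-.029,0]);P[2]=.098
print(rel(s,P,toolR(PY+90,0)),s['wrist_force'])
cv2.imwrite('pics/w24.png',snapshot('wrist')[:,:,::-1])
E
```

```text
time_s: 22.35
tool_pos: [0.5588, 0.1884, 0.1063]
ee_rot: [-0.705, -0.046, 0.046, 0.706]
wrist_force: [0.2, -0.5, 0.1]
width: 0.0121
time_s: 22.52
tool_pos: [0.5592, 0.1886, 0.107]
ee_rot: [-0.705, -0.046, 0.046, 0.706]
wrist_force: [-0.4, 0.1, -1.0]
width: 0.0119
(array([-2.8,  9. , -0.6]), array([-0.11, -0.  ,  0.04])) [-0.43516771  0.11760992 -0.97095702]
```

View pics/w24.png

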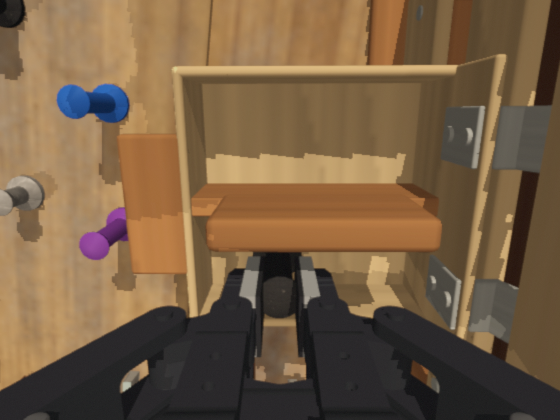

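```bash
python3 -m inch '[[-2,3,0,0,0,0,1],[-2,5,0,0,0,0,1],[-2,7,0,0,0,0,1],[-2,7,0,0,0,0,1]]'; python3 -m inch '[[0,0,0,0,0,0,0.8],[0,0,0,0,0,0,0.72],[0,0,0,0,0,0,0.72],[0,0,0,0,0,0,0.72]]'
python3 - <<'E'
from plant import *
from h import *
cv2.imwrite('pics/w25.png',snapshot('wrist')[:,:,::-1])
E
```

```text
time_s: 22.9
tool_pos: [0.5565, 0.1883, 0.0987]
ee_rot: [-0.705, -0.046, 0.047, 0.706]
wrist_force: [0.0, -0.1, 0.3]
width: 0.0118
time_s: 23.23
tool_pos: [0.5569, 0.1883, 0.0992]
ee_rot: [-0.705, -0.046, 0.046, 0.706]
wrist_force: [-0.6, -0.1, -0.2]
width: 0.0239
```

View pics/w25.png

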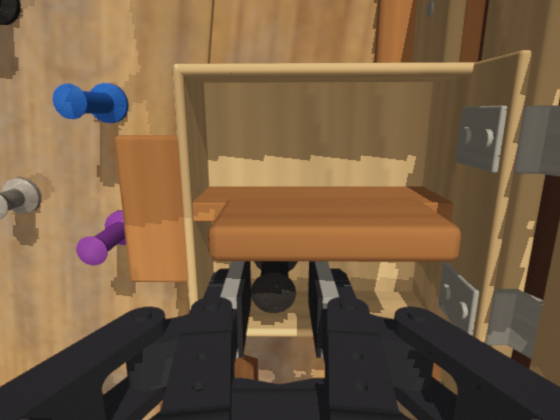

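```bash
python3 -m inch '[[0,-8,0,0,0,0,0.72],[0,-20,0,0,0,0,0.72],[0,-40,0,0,0,0,0.72],[0,-70,0,0,0,0,0.72],[0,-105,0,0,0,0,0.72]]'; python3 -m inch '[[-20,-20,0,0,0,0,0.72],[-50,-30,0,0,0,0,0.72],[-80,-30,0,0,0,0,0.72],[-110,-30,0,0,0,0,0.72],[-110,-30,0,0,0,0,0.72]]'
python3 - <<'E'
from plant import *
from h import *
cv2.imwrite('pics/w26.png',snapshot('wrist')[:,:,::-1])
im=snapshot('side');crop(im,110,190,130,120,6,'pics/s26.png')
im=snapshot('top');crop(im,95,130,260,170,3,'pics/t26.png');cv2.imwrite('pics/t26f.png',im[:,:,::-1])
E
```

```text
time_s: 23.7
tool_pos: [0.5557, 0.1879, 0.2045]
ee_rot: [-0.705, -0.045, 0.047, 0.706]
wrist_force: [1.1, -0.0, 0.5]
width: 0.024
time_s: 24.12
tool_pos: [0.4427, 0.1732, 0.2348]
ee_rot: [-0.705, -0.045, 0.048, 0.706]
wrist_force: [1.5, 0.3, 0.5]
width: 0.0239
```

View pics/w26.png

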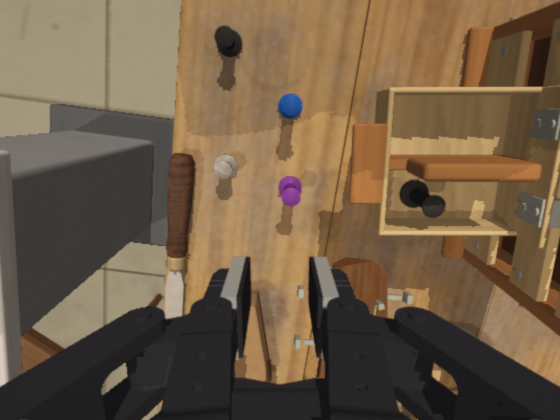

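View pics/s26.png

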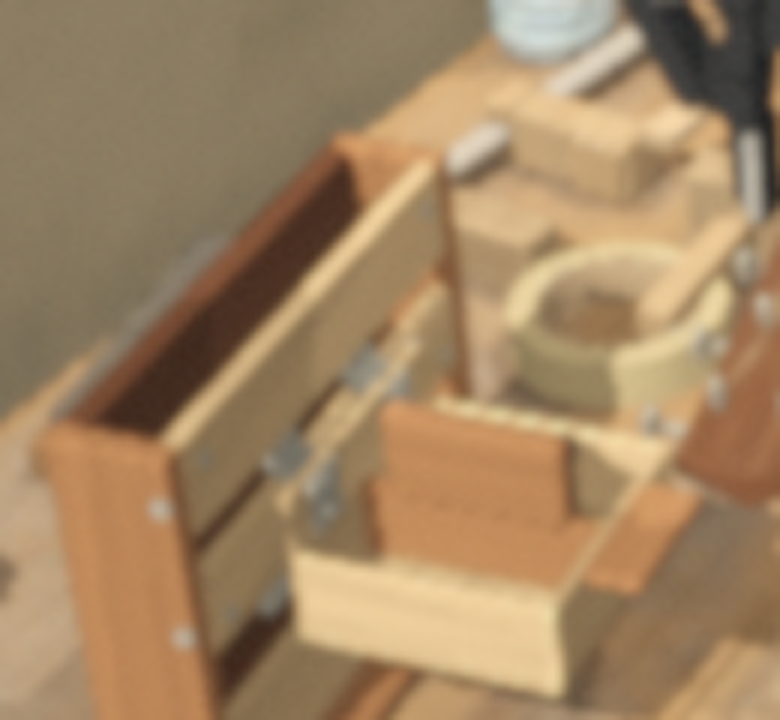

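View pics/t26.png

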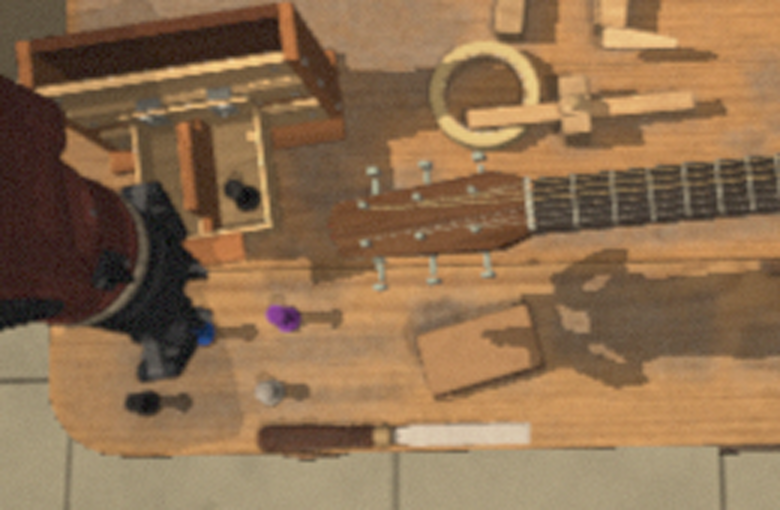

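The peg stands in the right half of the bin ((240,193) in the top crop) and the bin stays plumb. I'll do a quick check on the other objects, then hand in.

Run:
```python
from plant import *
from h import *
a=cv2.imread('pics/top0.png');b=cv2.imread('pics/t26f.png')
for n,(x,y,w,h) in {'plane':(388,232,70,40),'sanding':(228,228,60,38),'mid':(133,255,24,18),'short':(178,250,24,18)}.items():
    r=cv2.matchTemplate(b[y-12:y+h+12,x-12:x+w+12],a[y:y+h,x:x+w],cv2.TM_CCOEFF_NORMED);_,v,_,l=cv2.minMaxLoc(r);print(n,v.__round__(2),'shift px',l[0]-12,l[1]-12)
print(sense()['wrist_force'],sense()['time_s'])
job_done()
```

```text
plane 0.61 shift px 0 0
sanding 0.73 shift px 0 0
mid 0.92 shift px 0 0
short 0.91 shift px 0 0
[-0.30562821 -0.36030848  0.8018119 ] 24.2667
the job is handed in; nothing more can be done
```

The bin hangs on the panel's upper groove, held by the spring catch, and the tallest peg stands in its right half. I handed the job in at 24.3 s; no verdict was reported.

- **Hanging:** My first grasp ran joint 6 into its range limit near the panel. I set the bin back where it had been, regrasped it half-turned, fed the hooks in at 35° and swung it down. I let go at 16° and pressed the ledge until it went stiff at about 24 N.
- **Bin check:** After I backed off, the side view put the rib's two ends within about 1 mm of level and the underside at about 62 mm (63 mm is nominal). The bin was within about 2 mm of the panel's middle. It looked unchanged once the peg was in.
- **Peg check:** I gripped the peg by its shank and let it go about on the floor of the right half. Wrist and top views both show it standing there.
- **Other objects:** The plane, sanding block and other two pegs show no shift in the top view. The plane and sanding block matched only moderately (0.61 and 0.73); a robot shadow across the block probably explains its score, but I did not check the plane further.
- **Disagreements:** The top and side cameras differed by about 4 mm on the panel's depth. Setting the bin down for the regrasp gave a brief 71 N wrist reading, below the 120 N limit. I had no reading of whether any of that bore on the gripper body, which has the 40 N limit.

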